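Unlock the hand press with the deep T-key

ROBOT

A 6-joint arm with a two-finger parallel gripper is mounted at the origin on the work surface. World frame = base frame: x ahead of the robot, y to its left, z up, the work surface at z = 0. Lengths are in m, angles in rad, forces in N, time in s.
With the tool pointing down it reaches from about 0.3 to 0.775 m from the base axis. Payload 14.6 kg.
Tool frame: the origin (TCP) lies at the very end of the fingers, on their centre line; the grasp point (between the pads) lies 19 mm behind it (ctrl.hold_point_z is the distance from the TCP to the grasp point, in m); x points along the fingers, y is the direction in which the jaws open and shut, and the axes are right-handed (so a half turn about x gives the same grasp; the last joint's range is limited). The gripper opens to 94 mm and grips with 3 to 60 N. Pads are 16 mm wide; open, the fingers measure 119 mm over their backs; the gripper's body (75 mm by 177 mm) begins 78 mm behind the grasp point.
Start: joints at [1.103, 0.3, 1.521, -0, 1.321, -0.067], TCP at [0.215, 0.506, 0.205] pointing down, gripper open.
Joint ranges: [-3.03, 3.03], [-0.79, 2.21], [0.23, 2.52], [-1.04, 4.18], [0, 3.07], [-2.55, 2.55]. Speed limits (rad/s): [2.22, 2.22, 2.57, 3.14, 3.14, 3.14].

INTERFACE

Orientations are given as [roll, pitch, yaw] about the fixed x, y, z axes, in that order (R = Rz(yaw) Ry(pitch) Rx(roll)).
In Python, from station import get_obs, camera, ticket, ctrl gives the robot as it stands.
- The arm moves only by the tool step_arm, never from a script. Its argument "motion" is a list that holds one entry, the list of rows, each a list of 6 numbers: the shift along the tool's x, y, z in m, then the turn, a rotation vector about the tool's x, y, z in degrees. A call has 1 to 12 rows; each row shifts and turns the commanded pose from where the row before left it, along the tool's axes as they then stand; what a row does not reach is not made up. A row lasts 1/8 s, in which the tool goes at most 62.5 mm and 10.7 degrees, less where a joint would pass 70% of its speed; a pose out of reach is approached as far as the arm can. A call is refused whole if a number of a shift passes 0.0625 or a number of a turn 10.7, either way. A call with a gripper value outside its range is refused whole. "fingers" is the finger opening in m, from 0 to 0.094, set as the call begins (left out, the last holds). The fingers move at their own pace and stop on an object; "squeeze" is the grip in N (left out, the last holds). Time passes only in rows, so rows that do not move let the fingers close. It gives the time, the measured TCP pose, the force and the opening at its end, in the units of the state.
- get_obs(): the state, without advancing time (a new reading comes with each control period).
- camera(name): name is "scene" or "top"; returns a dict with "pixels" (384x512x3 uint8, red, green, blue), "fx", "fy", "cx", "cy" (pixels), "extrinsics" (4x4, takes a point from world to camera coordinates). Camera axes: x right, y up, looking along -z (the intrinsics and any distortion apply to the point x, -y, -z); pixel columns grow to the right and rows downward; lengths in m; the calibration is good to about 2 mm. A picture is of the moment at which its call begins. There is no depth.
- ticket.hand_in(): hands the job in, once; it reports no verdict.
The state is a dict: "time_s": time; "qpos": joint angles; "joint_vel": joint speeds; "tau": joint torques, N m; "ee_pos": TCP position; "eef_rot": TCP orientation; "force": force on the tool from outside, world axes, zero at the start; "moment": the same for the moment, N m; "grip_width": finger opening in m.
Only numpy, scipy, OpenCV 4.12 (cv2) and the standard library are available. Lean on these libraries where they do the work, as an engineer would, in place of code of your own. Each camera call takes 0.05 s, during which the arm holds its last target.

TASK

Get the hand press ready for its next trial: first turn the gauge's peak-pointer knob back to its zero stop, then take the T-key off its fork stand, lower it down the press column onto the square stem at the bottom and turn it anticlockwise (seen from above) fully to its stop, which unlocks the ram. Then hang the key back upright on the prongs of its fork stand and let go. Leave the rubber bungs, the sonometer bridge and the Chladni plate on its stand where they are.

Things in the scene. Friction and masses are not known exactly. Their poses are not given: they have to be found in the camera images.
- press: Green cast-iron hand press, fixed; origin under the column's axis at table level, z up, +x towards the ram. Base 130 wide, 14 high, -70 to +190 mm along x. Column 64 x 64 mm, top 145 mm above the table. An arm 44 mm wide, no higher than the column, runs 155 mm along +x to a ram over a black rubber pad; a ball-ended lever leans out to 260 mm along +x, up to 165 mm high.
- shaft_mouth (a point): Centre of the top opening of the press's hollow column, 145 mm above the table, on the shaft's vertical axis. The shaft is 33 x 33 mm square with a 5 mm chamfer at the mouth.
- stem_top (a point): Top centre of the brass square stem in the bottom of the shaft, on its axis, 44 mm above the table (101 mm below the mouth). Stem 13 x 13 mm, faces parallel to this point's x and y axes, which turn with it; its top 6 mm taper to 5 mm. It carries a dark disc with a red pointer, visible outside the foot of the column, pointing along the point's +y.
- stem (a joint): Angle of the square stem, rad: 0 = locked stop (red pointer along the press's +y, at the white mark), 1.2 = unlocked stop (near the yellow mark); grows anticlockwise seen from above. Starts between 0 and 0.3; friction 0.08 N m, stays where left. At 0 the stem's axes equal the press's axes.
- key_center (a point): T-key, loose, about 320 g, 180 mm long: point on its axis half-way up. z up along the 12 mm shank, x along the red cross bar. Bar 90 long, 14 wide, 16 mm high, its centre 82 mm above this point. Brass collar 36 mm across, 6 mm thick, underside 47 mm above this point: it hangs by it on the fork stand. Socket head at the lower end 27 mm across, 32 mm high.
- key_mouth (a point): Centre of the open lower end of the T-key, 90 mm below key_center. Square socket 15.2 x 15.2 mm, 20 mm deep, walls parallel to the key's x and y; fits the 13 mm stem in any of four quarter turns, with about 0.19 rad of free turn either way. Fully down, this point lies 20 mm below stem_top.
- rack_seat (a point): Blue fork stand, fixed: point between its two level prongs, at their top faces, 153 mm above the table, where the hung key's axis belongs (any yaw). Prongs point along -x and end 27 mm from here; slot 22 mm wide, open at that end: the shank passes, the socket head does not, so slide the key in and out along x, collar lifted over the yellow lips (5 mm high, 23 to 27 mm from here).
- rack: The blue fork stand: origin at table level below rack_seat, axes the same. Foot 100 mm wide, 8 mm high, from -50 to +80 mm along x. The post that bears the prongs is 56 mm wide, its near face 34 mm along +x, no higher than the prongs. The two prongs are 12 mm thick, 54 mm wide overall.
- knob_grip (a point): Reset knob on the grey peak-pointer gauge (fixed box 96 x 96 x 45 mm): point on the vertical knob axis, 72 mm above the table, at the height to grip. Black bar 50 long, 12 wide, from 55 to 81 mm above the table, along this point's x, which turns with it; its red end (-x) is the pointer.
- peak_knob (a joint): Angle of the reset knob, rad: 0 = zero stop (red end at the green mark on the dial), grows clockwise seen from above, to 1.5. Starts between 0.6 and 1.4, stays where left.
- bung_a: Black rubber bung, loose, 50 mm across the top, 40 mm high, standing; origin at the centre of its underside. Leave alone.
- bung_b: Black rubber bung, loose, 46 mm across the top, 40 mm high, standing; origin at the centre of its underside. Leave alone.
- plate_stand: Square aluminium Chladni plate 140 x 140 x 3 mm, level, 109 mm above the table (brass nut on top to 115 mm), on a post with a round 80 mm foot, loose; origin at the centre of the foot's underside. Leave alone.
- bridge: Boxwood sonometer bridge, loose, 30 x 80 x 45 mm; origin at the centre of its underside. Leave alone.
There are look-alikes about, which are no part of the job. Leave any pink look-alike of the part that bears knob_grip alone.

How it is judged:
By the outcome, as a careful person would: the job done as asked, in the order asked, and still so for the second after the job is handed in, with the robot touching nothing.
It also fails if it takes over 72 s, if anything falls off the work surface, if the arm or the gripper's body presses on something with over 40 N, if the wrist force passes 120 N, or if a joint passes its speed limit or range.

## Working session

There is one attempt and no reset: what is moved stays moved. The work goes in short steps, Python scripts to look and compute and a tool call to move; the robot and the scene stay as the last step left them, time stands still between calls to the robot, and variables do not carry over. Pictures are saved under pics/ and viewed, and the job is handed in when it is done.

Besides the shell and the picture viewer there is one more tool, called after ">>>" as name(argument=value, ...) on one line, values as JSON. step_arm: Moves the arm, as the interface text tells. Its arguments: {"type":"object","properties":{"motion":{"type":"array","items":{"type":"array","items":{"type":"array","items":{"type":"number"}}}},"fingers":{"type":"number"},"squeeze":{"type":"number"}},"required":["motion"]}

```bash
ls; mkdir -p pics
python3 - <<'E'
from station import get_obs,camera,ctrl
import cv2,numpy as np,pickle
o=get_obs();print(o, ctrl.hold_point_z)
for n in("scene","top"):
    c=camera(n);pickle.dump(c,open(f'pics/{n}0.pkl','wb'))
    cv2.imwrite(f'pics/{n}0.png',cv2.resize(c['pixels'][:,:,::-1],(800,600),interpolation=cv2.INTER_CUBIC))
    print(n,{k:c[k] for k in c if k!='pixels'})
E
```

```text
pics
{'time_s': 0.0, 'qpos': array([ 1.10338801e+00,  3.00488861e-01,  1.52156587e+00,  2.12500203e-05,
        1.32070744e+00, -6.65965017e-02]), 'joint_vel': array([ 6.17537168e-04, -2.88574175e-04,  1.59383916e-03,  5.23299011e-04,
       -4.73184330e-05,  1.38319942e-04]), 'tau': array([ 1.18653523e-03, -5.31797898e+01, -3.52743816e+01,  7.08540785e-02,
        2.43704132e-02, -1.60644604e-04]), 'ee_pos': array([0.21447023, 0.50617982, 0.20488303]), 'eef_rot': array([-1.65499039,  1.56962663, -2.05580748]), 'force': array([ 0.14397267,  0.90972156, -0.5121916 ]), 'moment': array([-0.02465988, -0.04446565,  0.04775394]), 'grip_width': 0.09365682622990845} 0.0188
scene {'fx': 445.3535240499043, 'fy': 445.3535240499043, 'cx': 256.0753791234652, 'cy': 189.8443628903811, 'extrinsics': array([[-0.83482737,  0.5505022 , -0.0032536 ,  0.44458362],
       [-0.45762241, -0.69066719,  0.55996479,  0.22131846],
       [ 0.30601469,  0.46896285,  0.82851002, -1.66170608],
       [ 0.        ,  0.        ,  0.        ,  1.        ]])}
top {'fx': 394.19068621568255, 'fy': 394.19068621568255, 'cx': 257.66415865568587, 'cy': 189.93143609502656, 'extrinsics': array([[-0.01373143, -0.99959582,  0.02489279,  0.05021372],
       [ 0.9985167 , -0.01239635,  0.05301623, -0.55517772],
       [-0.05268622,  0.02558386,  0.99828334, -1.15413654],
       [ 0.        ,  0.        ,  0.        ,  1.        ]])}
```

View pics/scene0.png

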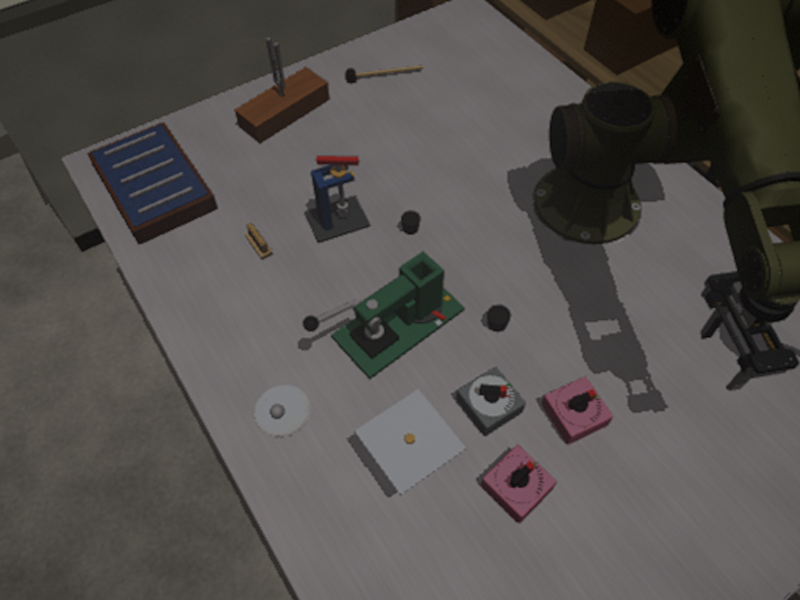

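View pics/top0.png

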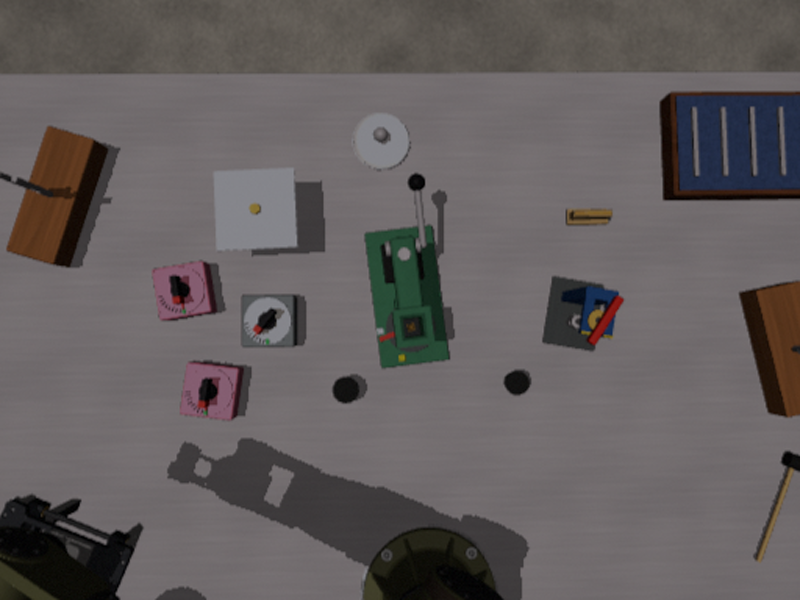

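The top view shows the gauge knob at about (267,321), the press column at (411,327) and the key on its stand at (600,318). The pink look-alikes are left of the gauge. I'll zoom in next.

```bash
cat > h.py <<'E'
import numpy as np,cv2,pickle
def ray(c,u,v):
    E=c['extrinsics'];R=E[:3,:3];t=E[:3,3]
    d=np.array([(u-c['cx'])/c['fx'],-(v-c['cy'])/c['fy'],-1.0])
    return -R.T@t, R.T@d
def onz(c,u,v,z):
    o,d=ray(c,u,v);return o+d*(z-o[2])/d[2]
def proj(c,p):
    E=c['extrinsics'];q=E[:3,:3]@np.asarray(p)+E[:3,3]
    return np.array([c['cx']+c['fx']*q[0]/-q[2],c['cy']-c['fy']*q[1]/-q[2]])
def tri(c1,p1,c2,p2):
    o1,d1=ray(c1,*p1);o2,d2=ray(c2,*p2)
    A=np.stack([d1,-d2],1);s=np.linalg.lstsq(A,o2-o1,rcond=None)[0]
    a=o1+d1*s[0];b=o2+d2*s[1];return (a+b)/2,np.linalg.norm(a-b)
def crop(c,x0,y0,w,h,k,name,pts=()):
    im=np.ascontiguousarray(c['pixels'][y0:y0+h,x0:x0+w,::-1]);im=cv2.convertScaleAbs(im,alpha=1.6)
    im=cv2.resize(im,None,fx=k,fy=k,interpolation=cv2.INTER_CUBIC)
    for p in pts:
        u,v=((np.array(p)+.5-[x0,y0])*k).astype(int);cv2.drawMarker(im,(int(u),int(v)),(255,0,255),cv2.MARKER_CROSS,10,1)
    for i in range(0,w,10): cv2.putText(im,str(x0+i) if i%20==0 else '',(i*k,8),0,.3,(0,255,255),1);cv2.line(im,(i*k,0),(i*k,4),(0,255,255),1)
    for i in range(0,h,10): cv2.putText(im,str(y0+i) if i%20==0 else '',(6,i*k+4),0,.3,(0,255,255),1);cv2.line(im,(0,i*k),(4,i*k),(0,255,255),1)
    cv2.imwrite(name,im)
def load(n): return pickle.load(open(f'pics/{n}.pkl','rb'))
def snap(n,tag):
    from station import camera
    c=camera(n);pickle.dump(c,open(f'pics/{n}{tag}.pkl','wb'));return c
def blobs(c,box,lo,hi,amin=4):
    x0,y0,w,h=box;hsv=cv2.cvtColor(c['pixels'][y0:y0+h,x0:x0+w],cv2.COLOR_RGB2HSV)
    m=cv2.inRange(hsv,np.array(lo),np.array(hi))
    if lo[0]==0: m|=cv2.inRange(hsv,np.array([172]+list(lo[1:])),np.array([180]+list(hi[1:])))
    n,l,s,ce=cv2.connectedComponentsWithStats(m)
    out=[]
    for i in range(1,n):
        if s[i,4]>=amin:
            r=cv2.minAreaRect(np.argwhere(l==i)[:,::-1].astype(np.float32));
            out.append((s[i,4],ce[i]+[x0,y0],(r[0][0]+x0,r[0][1]+y0),r[1],r[2]))
    return out
E
python3 - <<'E'
from h import *
t=load('top0');s=load('scene0')
crop(t,140,170,80,60,10,'pics/a1.png')
crop(t,225,135,80,105,6,'pics/a2.png')
crop(t,340,165,80,70,9,'pics/a3.png')
crop(s,180,90,120,160,4,'pics/a4.png')
crop(s,280,220,70,70,8,'pics/a5.png')
E
```

```text
(no output)
```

View pics/a1.png

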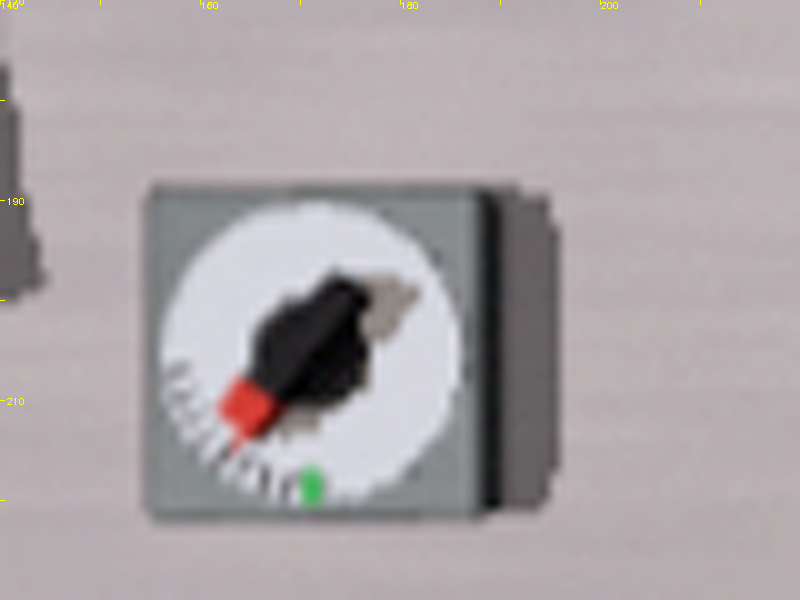

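View pics/a2.png

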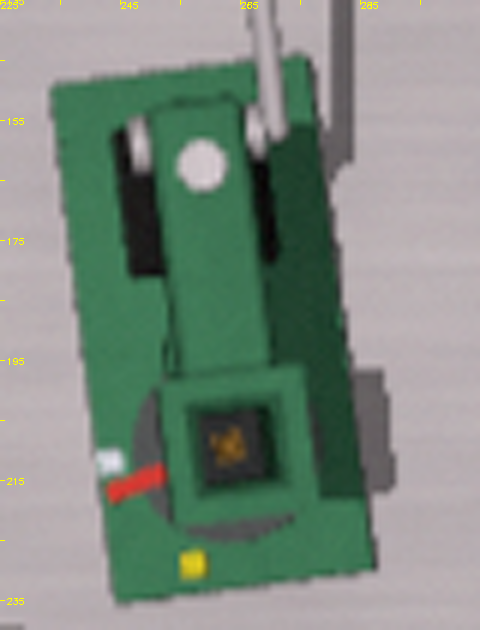

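View pics/a3.png

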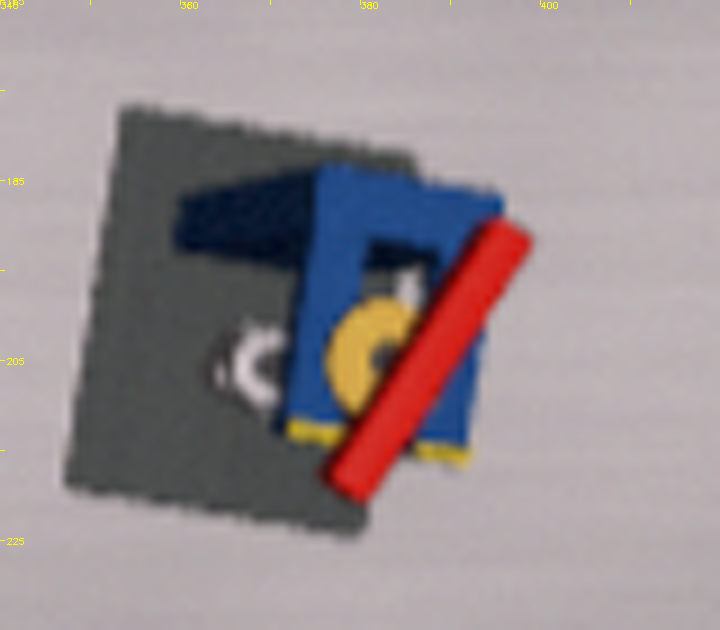

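View pics/a4.png

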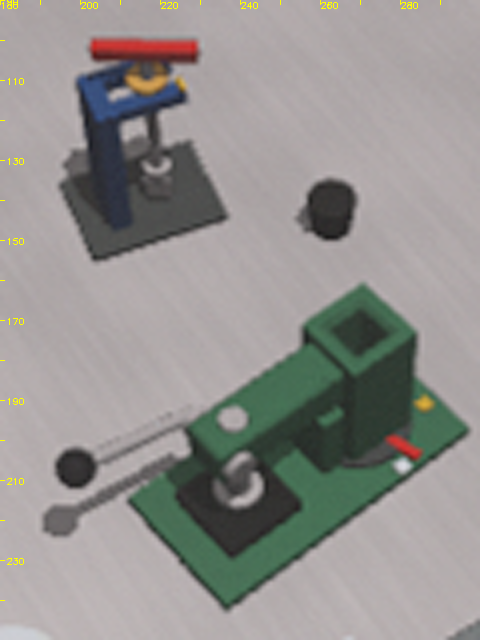

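View pics/a5.png

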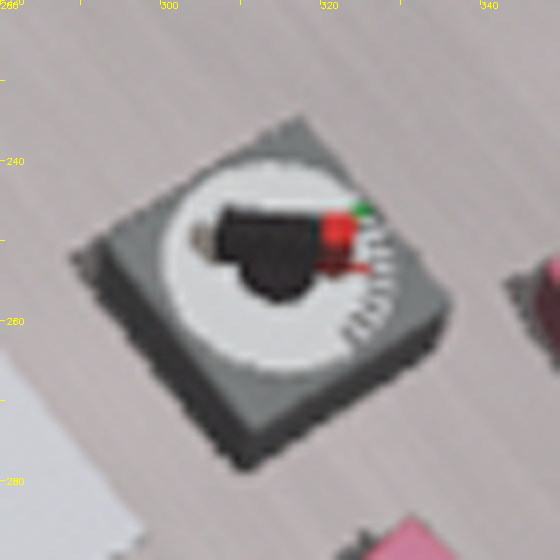

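Run:
```python
from h import *
t=load('top0');s=load('scene0')
def C(x0,y0,k,pts): return [(a/k+x0-.5,b/k+y0-.5) for a,b in pts]
def show(n,c,P,z):
    w=np.array([onz(c,*p,z) for p in P]);print(n,'cen',w.mean(0).round(4));print((w[:,:2]*1000).round(1).tolist(),'sides',(np.linalg.norm(np.roll(w,-1,0)-w,axis=1)*1000).round(1),'ang',[round(float(np.degrees(np.arctan2(*(b-a)[1::-1]))),1) for a,b in zip(w,np.roll(w,-1,0))])
show('gauge box top',t,C(140,170,10,[(148,183),(488,183),(488,520),(148,520)]),.045)
show('gauge box scene',s,C(280,220,8,[(98,238),(298,117),(450,305),(250,435)]),.045)
show('press top t',t,C(225,135,6,[(158,381),(305,362),(324,502),(174,525)]),.145)
show('press mouth t',t,C(225,135,6,[(183,408),(273,397),(290,484),(196,498)]),.145)
show('press top s',s,C(180,90,4,[(303,328),(363,283),(416,332),(353,378)]),.145)
show('press base t',t,C(225,135,6,[(50,86),(305,57),(377,570),(117,604)]),.014)
show('press base s',s,C(180,90,4,[(228,607),(130,500),(468,430)]),.014)
show('rack foot t',t,C(340,165,9,[(120,105),(412,150),(365,535),(68,488)]),.008)
show('rack foot s',s,C(180,90,4,[(60,185),(188,142),(228,215),(95,260)]),.008)
show('prongs t',t,C(340,165,9,[(318,163),(504,195),(470,465),(288,436)]),.153)
for nm,c,box in(('top',t,(340,165,80,70)),('scene',s,(190,90,60,60))):
  for b in blobs(c,box,(0,170,60),(6,255,255),15): print(nm,'red',b)
  for b in blobs(c,box,(15,100,80),(32,255,255),3): print(nm,'yel',b)
for b in blobs(t,(140,170,60,60),(0,150,60),(6,255,255),4): print('knob red t',b, onz(t,*b[1],.081))
for b in blobs(s,(280,220,70,70),(0,150,60),(6,255,255),4): print('knob red s',b, onz(s,*b[1],.081))
for b in blobs(t,(140,170,60,60),(45,100,40),(85,255,255),4): print('green t',b, onz(t,*b[1],.046))
for b in blobs(s,(280,220,70,70),(45,100,40),(85,255,255),4): print('green s',b, onz(s,*b[1],.046))
for b in blobs(t,(225,135,80,105),(0,150,60),(6,255,255),4): print('ptr t',b, onz(t,*b[1],.02))
```

```text
gauge box top cen [0.5151 0.2917 0.045 ]
[[564.0, 340.1], [562.8, 243.0], [466.2, 243.4], [467.6, 340.1]] sides [97.1 96.6 96.7 96.4] ang [-90.7, 179.7, 89.2, 0.0]
gauge box scene cen [0.5169 0.2895 0.045 ]
[[563.5, 242.0], [469.4, 242.7], [470.8, 336.4], [564.1, 336.7]] sides [94.2 93.7 93.3 94.6] ang [179.6, 89.1, 0.1, -90.3]
press top t cen [0.5005 0.0289 0.145 ]
[[527.9, 64.5], [535.4, -0.0], [474.0, -7.4], [464.9, 58.4]] sides [65.  61.8 66.4 63.3] ang [-83.4, -173.2, 97.9, 5.6]
press mouth t cen [0.4987 0.031  0.145 ]
[[515.9, 53.8], [520.2, 14.3], [482.1, 7.4], [476.5, 48.6]] sides [39.7 38.8 41.6 39.7] ang [-83.8, -169.8, 97.6, 7.5]
press top s cen [0.5007 0.0262 0.145 ]
[[535.7, 0.9], [472.2, -9.7], [465.1, 52.3], [529.9, 61.2]] sides [64.4 62.4 65.5 60.5] ang [-170.5, 96.5, 7.8, -84.6]
press base t cen [0.5581 0.0363 0.014 ]
[[679.2, 115.2], [692.5, -11.7], [437.7, -43.1], [423.0, 85.0]] sides [127.6 256.7 128.9 258. ] ang [-84.0, -173.0, 96.5, 6.7]
press base s cen [0.6006 0.0612 0.014 ]
[[680.3, 113.2], [695.0, -13.0], [426.6, 83.6]] sides [127.1 285.2 255.3] ang [-83.3, 
[... 1232 characters left out ...]
.5, 110.5), (3.0, 9.0), 90.0)
scene yel (np.int32(4), array([224.5, 110. ]), (224.50000381469727, 110.0), (2.1213202476501465, 0.7071067094802856), 45.0)
knob red t (np.int32(19), array([164.57894737, 210.42105263]), (164.5, 210.5), (5.0, 3.0), 90.0) [0.49863321 0.30332299 0.081     ]
knob red s (np.int32(14), array([321.71428571, 248.5       ]), (321.5, 248.5), (3.0, 3.0), 90.0) [0.50164175 0.30157211 0.081     ]
green t (np.int32(5), array([170.6, 218.2]), (170.5, 218.0), (2.0, 1.0), 90.0) [0.47635048 0.29359013 0.046     ]
ptr t (np.int32(29), array([247.37931034, 215.10344828]), (247.5, 215.0), (2.7574355602264404, 9.847983360290527), 66.80140686035156) [0.48182861 0.07432985 0.02      ]
```

```bash
cat >> h.py <<'E'
from scipy.spatial.transform import Rotation as Ro
def toolR(o): return Ro.from_euler('xyz',o['eef_rot']).as_matrix()
def plan(target,yaw=None):
    """shift in tool axes (mm) & turn (deg) from measured to target pose with tool down, jaw axis at yaw(deg, mod 180)"""
    from station import get_obs
    o=get_obs();R=toolR(o)
    psi=np.degrees(np.arctan2(R[1,1],R[0,1]))
    d=R.T@(np.asarray(target)-o['ee_pos'])
    print('t',o['time_s'],'pos',o['ee_pos'].round(4),'jaw yaw',psi.round(2),'down',R[:,0].round(4),'q6',o['qpos'][5].round(3),'F',o['force'].round(1),'M',o['moment'].round(2),'w',round(o['grip_width'],4))
    print('shift mm',(d*1000).round(1), 'turn about x',None if yaw is None else [round(float(psi-yaw+k),1) for k in(-180,0,180)])
    if yaw is not None:
        Rt=np.array([[0,np.cos(np.radians(yaw)),np.sin(np.radians(yaw))],[0,np.sin(np.radians(yaw)),-np.cos(np.radians(yaw))],[-1,0,0]])
        for sg in (1,-1):
            T=Rt@np.diag([1,sg,sg]);print('rotvec',np.degrees(Ro.from_matrix(R.T@T).as_rotvec()).round(1))
E
python3 - <<'E'
from h import *
t=load('top0');s=load('scene0')
p,e=tri(t,(387.07,204.77),s,(215.5,101.56));print('bar',p,e)
for c,q in((t,(387.07,204.77)),(s,(215.5,101.56))): print(onz(c,*q,.193))
q=[onz(t,a/9+339.5,b/9+164.5,.196) for a,b in((345,485),(510,230))];print('bar ends',q,np.linalg.norm(q[1]-q[0]),np.degrees(np.arctan2(*(q[1]-q[0])[1::-1])))
q=[onz(s,a/4+179.5,b/4+89.5,.192) for a,b in((92,47),(197,51))];print('bar ends s',q,np.linalg.norm(q[1]-q[0]),np.degrees(np.arctan2(*(q[1]-q[0])[1::-1])))
# dial
for c,b in((t,(140,170,60,60)),(s,(290,230,50,50))):
    x0,y0,w,h=b;im=c['pixels'][y0:y0+h,x0:x0+w];hsv=cv2.cvtColor(im,cv2.COLOR_RGB2HSV);m=(hsv[...,2]>118).astype('uint8') if 0 else cv2.inRange(hsv,(0,0,118),(180,40,255))
    n,l,st,ce=cv2.connectedComponentsWithStats(m)
    i=[k for k in range(1,n)]; i=sorted(i,key=lambda k:-st[k,4])[:3]
    for k in i:
        pts=np.argwhere(l==k)[:,::-1].astype(np.float32);hu=cv2.convexHull(pts)
        if len(hu)>5:
            el=cv2.fitEllipse(hu);print('dial',st[k],el,onz(c,el[0][0]+x0,el[0][1]+y0,.047))
# black bar top ends by hand
for n,c,P in(('t',t,[(233,424),(345,280)]),):
    q=[onz(c,a/10+139.5,b/10+169.5,.081) for a,b in P];print(n,q,np.degrees(np.arctan2(*(q[0]-q[1])[1::-1])))
q=[onz(s,a/8+279.5,b/8+219.5,.081) for a,b in[(358,224),(225,220)]];print('s',q,np.degrees(np.arctan2(*(q[0]-q[1])[1::-1])))
plan([.516,.291,.125],54)
for n,uv in(('bungA',(346,389)),('bungB',(516,382))): print(n,onz(t,uv[0]/1.5625,uv[1]/1.5625,.04))
E
```

```text
bar [ 0.50629621 -0.27921215  0.19566443] 0.004097014420570975
[ 0.50477689 -0.27873044  0.193     ]
[ 0.50643906 -0.28334045  0.193     ]
bar ends [array([ 0.47089331, -0.25320454,  0.196     ]), array([ 0.54153321, -0.30197286,  0.196     ])] 0.08583907021734605 -34.62039124416338
bar ends s [array([ 0.54131565, -0.30944116,  0.192     ]), array([ 0.47094109, -0.25714233,  0.192     ])] 0.08767978576518211 143.38212533953725
dial [ 16  20  30  30 439] ((30.646268844604492, 34.828765869140625), (29.338796615600586, 29.673818588256836), 11.539015769958496) [0.5144984  0.29318449 0.047     ]
dial [ 26   3  27  15 202] ((38.54804992675781, 9.774041175842285), (14.992679595947266, 27.15131187438965), 75.07975006103516) [0.58605597 0.27047817 0.047     ]
dial [ 11  11  25  25 285] ((23.4271240234375, 22.654489517211914), (24.522871017456055, 26.062496185302734), 148.84681701660156) [0.51688985 0.28759496 0.047     ]
dial [ 1 37  7  7 11] ((2.8891725540161133, 38.906105041503906), (2.8887274265289307, 11.690923690795898), 135.17218017578125) [0.598825   0.29609313 0.047     ]
t [array([0.4946106 , 0.30822615, 0.081     ]), array([0.53410151, 0.2772701 , 0.081     ])] 141.90789180611557
s [array([0.49345969, 0.30310286, 0.081     ]), array([0.53297661, 0.27500558, 0.081     ])] 144.586447837726
t 0.1 pos [0.2145 0.5062 0.205 ] jaw yaw 67.04 down [-5.e-04 -9.e-04 -1.e+00] q6 -0.067 F [ 0.3 -0.1  0.2] M [ 0.01 -0.02  0.02] w 0.0941
shift mm [ 80.  -80.4 361.6] turn about x [-167.0, 13.0, 193.0]
rotvec [13.   0.   0.1]
rotvec [-1.67e+02 -1.00e-01  0.00e+00]
bungA [0.38616724 0.14987459 0.04      ]
bungB [ 0.39397045 -0.16400101  0.04      ]
```

The two views agree to about ±2 mm, and I take their mean. The knob axis is at (0.5155, 0.2905), the knob reads about 0.64 rad, and the jaw yaw should be 53°. Moving above the knob.

>>> step_arm(motion=[[[0.004,-0.008,0.0362,0,0,0],[0.004,-0.008,0.0362,0,0,0],[0.004,-0.008,0.0362,0,0,0],[0.004,-0.008,0.0362,0,0,0],[0.004,-0.008,0.0362,0,0,0],[0.004,-0.008,0.0362,0,0,0],[0.004,-0.008,0.0362,0,0,0],[0.004,-0.008,0.0362,0,0,0],[0.004,-0.008,0.0362,0,0,0],[0.004,-0.008,0.0362,0,0,0],[0.01,0,0,6.9,0,0],[0.01,0,0,6.9,0,0]]], fingers=0.06, squeeze=30)

```text
time_s: 1.6
ee_pos: [0.5168, 0.291, 0.1446]
eef_rot: [-2.075, 1.57, -2.722]
force: [0.7, -0.6, 0.4]
grip_width: 0.0602
```

Run:
```python
from h import *
plan([.5155,.2905,.053],53.2)
t=snap('top','1');s=snap('scene','1')
crop(t,110,140,110,90,7,'pics/b1.png',[proj(t,[.5155,.2905,.081])]);crop(s,260,180,110,110,5,'pics/b2.png')
```

```text
t 1.6 pos [0.5168 0.291  0.1446] jaw yaw 52.96 down [-8.e-04 -4.e-04 -1.e+00] q6 -0.473 F [ 0.7 -0.6  0.4] M [-0.01  0.04 -0.04] w 0.0602
shift mm [91.6 -1.1 -0.7] turn about x [-180.2, -0.2, 179.8]
rotvec [-0.2 -0.   0. ]
rotvec [1.798e+02 1.000e-01 0.000e+00]
```

View pics/b2.png

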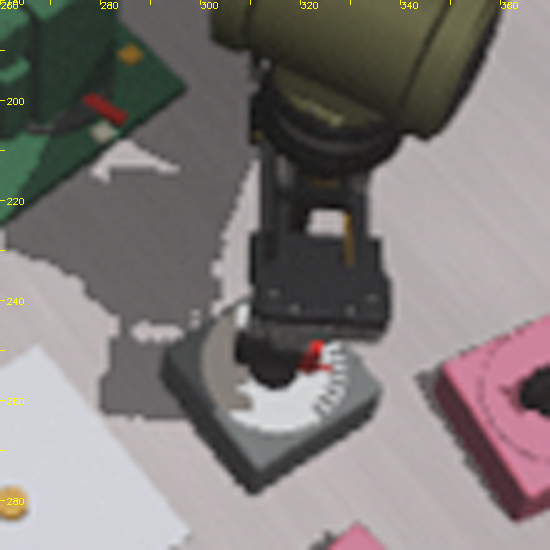

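The gripper is centred over the knob, with the red end visible at (322,250). I'll descend and close.

>>> step_arm(motion=[[[0.023,-0.001,-0.001,0,0,0],[0.023,0,0,0,0,0],[0.023,0,0,0,0,0],[0.0225,0,0,0,0,0],[0,0,0,0,0,0],[0,0,0,0,0,0]]])

```text
time_s: 2.45
ee_pos: [0.5157, 0.2916, 0.055]
eef_rot: [1.089, 1.57, 0.449]
force: [-0.3, -0.4, -0.2]
grip_width: 0.06
```

>>> step_arm(motion=[[[0,0,0,0,0,0],[0,0,0,0,0,0],[0,0,0,0,0,0],[0,0,0,0,0,0],[0,0,0,0,0,0],[0,0,0,0,0,0]]], fingers=0.0)

```text
time_s: 3.2
ee_pos: [0.5157, 0.2912, 0.0552]
eef_rot: [0.663, 1.57, 0.021]
force: [-2.2, -4.1, 11.1]
grip_width: 0.012
```

Run:
```python
from h import *
plan([.5155,.2905,.053],90)
```

```text
t 3.2 pos [0.5157 0.2912 0.0552] jaw yaw 53.24 down [ 0.0012  0.     -1.    ] q6 -0.476 F [-2.2 -4.1 11.1] M [-0.83  0.57  0.07] w 0.012
shift mm [ 2.2 -0.7  0.2] turn about x [-216.8, -36.8, 143.2]
rotvec [-36.8   0.1  -0. ]
rotvec [ 1.432e+02 -0.000e+00 -1.000e-01]
```

>>> step_arm(motion=[[[0,0,0,-6,0,0],[0,0,0,-6,0,0],[0,0,0,-6,0,0],[0,0,0,-6,0,0],[0,0,0,-6,0,0],[0,0,0,-3,0,0],[0,0,0,0,0,0]]])

```text
time_s: 4.08
ee_pos: [0.5158, 0.2913, 0.0552]
eef_rot: [0.258, 1.569, 0.193]
force: [-1.8, -3.5, 12.0]
grip_width: 0.0118
```

Run:
```python
from h import *
plan([.5155,.2905,.053],90)
```

```text
t 4.075 pos [0.5158 0.2913 0.0552] jaw yaw 86.28 down [ 1.4e-03  3.0e-04 -1.0e+00] q6 -1.053 F [-1.8 -3.5 12. ] M [-0.58  0.54 -0.01] w 0.0118
shift mm [ 2.2 -0.8 -0.2] turn about x [-183.7, -3.7, 176.3]
rotvec [-3.7  0.1 -0. ]
rotvec [ 1.763e+02 -0.000e+00 -1.000e-01]
```

>>> step_arm(motion=[[[0,0,0,-1.5,0,0],[0,0,0,-1.5,0,0],[0,0,0,-1.0,0,0],[0,0,0,0,0,0]]])

```text
time_s: 4.58
ee_pos: [0.5158, 0.2913, 0.0552]
eef_rot: [0.197, 1.569, 0.201]
force: [-2.0, -3.0, 10.6]
grip_width: 0.0119
```

Run:
```python
from h import *
plan([.5155,.2905,.053],90)
```

```text
t 4.575 pos [0.5158 0.2913 0.0552] jaw yaw 90.25 down [ 1.3e-03  3.0e-04 -1.0e+00] q6 -1.123 F [-2.  -3.  10.6] M [-0.56  0.45 -0.02] w 0.0119
shift mm [ 2.2 -0.8 -0.3] turn about x [-179.7, 0.3, 180.3]
rotvec [ 0.3  0.1 -0. ]
rotvec [-1.797e+02  0.000e+00  1.000e-01]
```

No stop torque yet, so I'll go on turning in small steps.

>>> step_arm(motion=[[[0,0,0,-1,0,0],[0,0,0,-1,0,0],[0,0,0,-1,0,0],[0,0,0,0,0,0]]])

```text
time_s: 5.08
ee_pos: [0.5158, 0.2913, 0.0552]
eef_rot: [0.336, 1.569, 0.392]
force: [-2.4, -2.9, 11.3]
grip_width: 0.0122
```

Run:
```python
from h import *
plan([.5155,.2905,.053],90)
```

```text
t 5.075 pos [0.5158 0.2913 0.0552] jaw yaw 93.21 down [ 1.3e-03  5.0e-04 -1.0e+00] q6 -1.174 F [-2.4 -2.9 11.3] M [-0.5   0.47 -0.46] w 0.0122
shift mm [ 2.2 -0.8 -0.4] turn about x [-176.8, 3.2, 183.2]
rotvec [ 3.2  0.1 -0. ]
rotvec [-1.768e+02  0.000e+00  1.000e-01]
```

>>> step_arm(motion=[[[0,0,0,-1,0,0],[0,0,0,0,0,0]]])

```text
time_s: 5.32
ee_pos: [0.5158, 0.2913, 0.0552]
eef_rot: [0.347, 1.569, 0.421]
force: [-2.5, -2.6, 11.2]
grip_width: 0.0124
```

Run:
```python
from h import *
plan([.5155,.2905,.053],90)
```

```text
t 5.325 pos [0.5158 0.2913 0.0552] jaw yaw 94.2 down [ 1.3e-03  6.0e-04 -1.0e+00] q6 -1.192 F [-2.5 -2.6 11.2] M [-0.54  0.54 -0.58] w 0.0124
shift mm [ 2.2 -0.8 -0.4] turn about x [-175.8, 4.2, 184.2]
rotvec [ 4.2  0.1 -0. ]
rotvec [-1.758e+02  0.000e+00  1.000e-01]
```

>>> step_arm(motion=[[[0,0,0,0,0,0],[0,0,0,0,0,0],[0,0,0,0,0,0],[0,0,0,0,0,0],[-0.02,0,0,0,0,0],[-0.03,0,0,0,0,0],[-0.05,0,0,0,0,0],[-0.05,0,0,0,0,0]]], fingers=0.06)

```text
time_s: 6.32
ee_pos: [0.515, 0.2911, 0.2052]
eef_rot: [-2.626, 1.57, -2.552]
force: [0.1, 0.0, -0.1]
grip_width: 0.06
```

Run:
```python
from h import *
plan([.5065,-.2825,.25],54.5)
s=snap('scene','2');t=snap('top','2')
crop(s,280,220,70,70,8,'pics/c1.png');crop(t,130,160,80,70,8,'pics/c2.png')
print(blobs(s,(280,220,70,70),(0,150,60),(6,255,255),4))
```

```text
t 6.325 pos [0.515  0.2911 0.2052] jaw yaw 94.23 down [-8.e-04 -5.e-04 -1.e+00] q6 -1.192 F [ 0.1  0.  -0.1] M [ 0.04  0.06 -0.02] w 0.06
shift mm [ -44.5 -571.4  -50.8] turn about x [-140.3, 39.7, 219.7]
rotvec [39.7 -0.   0. ]
rotvec [-1.403e+02 -1.000e-01 -0.000e+00]
[(np.int32(15), array([320.93333333, 245.4       ]), (321.0500030517578, 245.64999961853027), (5.0596442222595215, 2.8460497856140137), 71.56504821777344)]
```

View pics/c1.png

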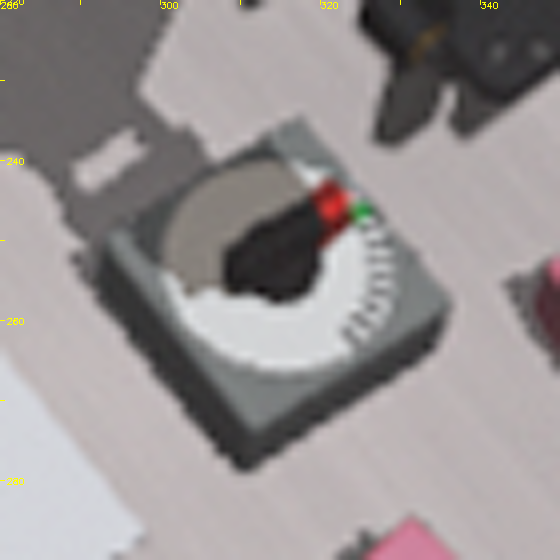

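The knob's red end now points at the green mark, at (322,245) against the mark at (325,246), and the torque rose at the stop. On to the key.

>>> step_arm(motion=[[[-0.011,-0.047,-0.004,0,0,0],[-0.011,-0.048,-0.004,0,0,0],[-0.011,-0.048,-0.0042,0,0,0],[-0.011,-0.048,-0.0042,0,0,0],[0,-0.048,-0.0042,0,0,0],[0,-0.048,-0.0042,0,0,0],[0,-0.048,-0.0042,0,0,0],[0,-0.048,-0.0042,0,0,0],[0,-0.047,-0.0042,0,0,0],[0,-0.047,-0.0042,0,0,0],[0,-0.047,-0.0042,0,0,0],[0,-0.047,-0.0042,0,0,0]]])

```text
time_s: 7.92
ee_pos: [0.5072, -0.2833, 0.2471]
eef_rot: [2.532, 1.57, 2.606]
force: [0.4, 0.9, 0.5]
grip_width: 0.06
```

>>> step_arm(motion=[[[0,0,0,10,0,0],[0,0,0,10,0,0],[0,0,0,10,0,0],[0,0,0,9.8,0,0],[0,0,0,0,0,0]]])

```text
time_s: 8.55
ee_pos: [0.5074, -0.2818, 0.2472]
eef_rot: [-3.011, 1.57, 2.653]
force: [-0.2, 1.0, 0.5]
grip_width: 0.0602
```

Run:
```python
from h import *
plan([.5065,-.2815,.169],54.4)
t=snap('top','3');s=snap('scene','3');crop(s,160,60,120,100,6,'pics/d1.png')
```

```text
t 8.55 pos [ 0.5074 -0.2818  0.2472] jaw yaw 54.49 down [-9.e-04  5.e-04 -1.e+00] q6 -1.521 F [-0.2  1.   0.5] M [-0.05 -0.01  0.02] w 0.0602
shift mm [78.2 -0.3 -0.8] turn about x [-179.9, 0.1, 180.1]
rotvec [ 0.1 -0.1  0. ]
rotvec [-1.799e+02 -0.000e+00 -1.000e-01]
```

View pics/d1.png

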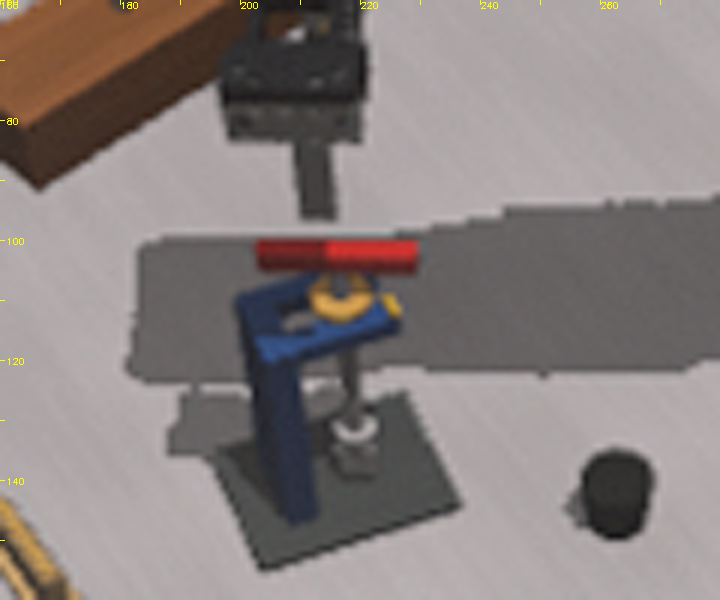

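Run:
```python
from h import *
s=load('scene3');print(proj(s,[.5074,-.2818,.2472]),proj(s,[.5074,-.2818,.188]),proj(s,[.5065,-.2815,.193]))
t=load('top3');crop(t,330,150,100,100,6,'pics/d2.png',[proj(t,[.5074,-.2818,.2472])])
```

```text
[214.15988512  89.77226867] [215.6041817 103.0386394] [215.76560624 101.89856865]
```

View pics/d2.png

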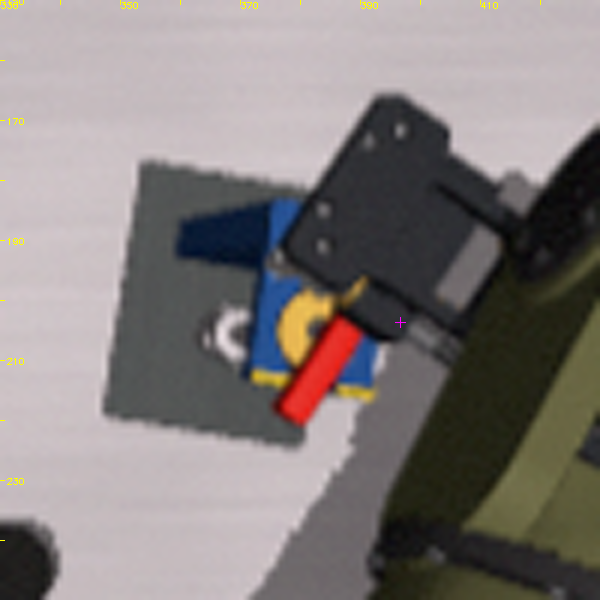

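>>> step_arm(motion=[[[0.02,0,-0.001,0,0,0],[0.02,0,0,0,0,0],[0.02,0,0,0,0,0],[0.018,0,0,0,0,0],[0,0,0,0,0,0],[0,0,0,0,0,0]]])

```text
time_s: 9.4
ee_pos: [0.507, -0.2814, 0.1707]
eef_rot: [0.002, 1.57, -0.618]
force: [0.7, -0.1, -1.1]
grip_width: 0.0599
```

>>> step_arm(motion=[[[0,0,0,0,0,0],[0,0,0,0,0,0],[0,0,0,0,0,0],[0,0,0,0,0,0],[0,0,0,0,0,0],[0,0,0,0,0,0]]], fingers=0.0, squeeze=50)

```text
time_s: 10.15
ee_pos: [0.5067, -0.2813, 0.17]
eef_rot: [-2.323, 1.571, -2.944]
force: [-1.5, -0.5, -0.4]
grip_width: 0.0137
```

Run:
```python
from h import *
plan([.5065,-.2815,.209],54.4)
t=snap('top','4');s=snap('scene','4');crop(s,160,60,120,100,6,'pics/e1.png')
```

```text
t 10.15 pos [ 0.5067 -0.2813  0.17  ] jaw yaw 54.43 down [-1.e-04 -0.e+00 -1.e+00] q6 -1.52 F [-1.5 -0.5 -0.4] M [-0.09  0.15 -0.02] w 0.0137
shift mm [-39.   -0.3  -0.1] turn about x [-180.0, 0.0, 180.0]
rotvec [ 0. -0.  0.]
rotvec [-180.   -0.   -0.]
```

View pics/e1.png

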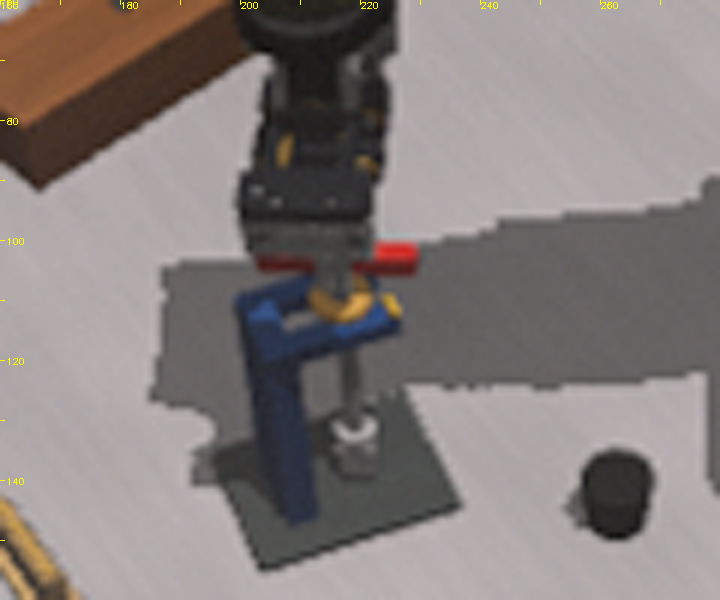

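The grip is 13.7 mm wide on the bar. I'll lift 30 mm, check, then slide the key out along the rack's −x.

>>> step_arm(motion=[[[-0.01,0,0,0,0,0],[-0.01,0,0,0,0,0],[-0.01,0,0,0,0,0],[0,0,0,0,0,0]]])

```text
time_s: 10.75
ee_pos: [0.5071, -0.2814, 0.201]
eef_rot: [0.069, 1.569, -0.551]
force: [0.0, 0.2, -3.1]
grip_width: 0.0134
```

>>> step_arm(motion=[[[0,-0.0055,-0.0112,0,0,0],[0,-0.0055,-0.0112,0,0,0],[0,-0.0055,-0.0112,0,0,0],[0,-0.0055,-0.0112,0,0,0],[0,-0.0055,-0.0112,0,0,0],[0,-0.0055,-0.0112,0,0,0],[0,0,0,0,0,0]]])

```text
time_s: 11.62
ee_pos: [0.4323, -0.269, 0.2002]
eef_rot: [-0.04, 1.57, -0.662]
force: [-0.0, 0.4, -4.3]
grip_width: 0.0135
```

Run:
```python
from h import *
plan([.5,.028,.33],None)
t=snap('top','5');s=snap('scene','5');crop(s,160,60,120,100,6,'pics/f1.png')
```

```text
t 11.625 pos [ 0.4323 -0.269   0.2002] jaw yaw 54.41 down [ 3.e-04 -2.e-04 -1.e+00] q6 -1.578 F [-0.   0.4 -4.3] M [-0.06 -0.02  0.02] w 0.0135
shift mm [-129.8  280.9 -117.8] turn about x None
```

View pics/f1.png

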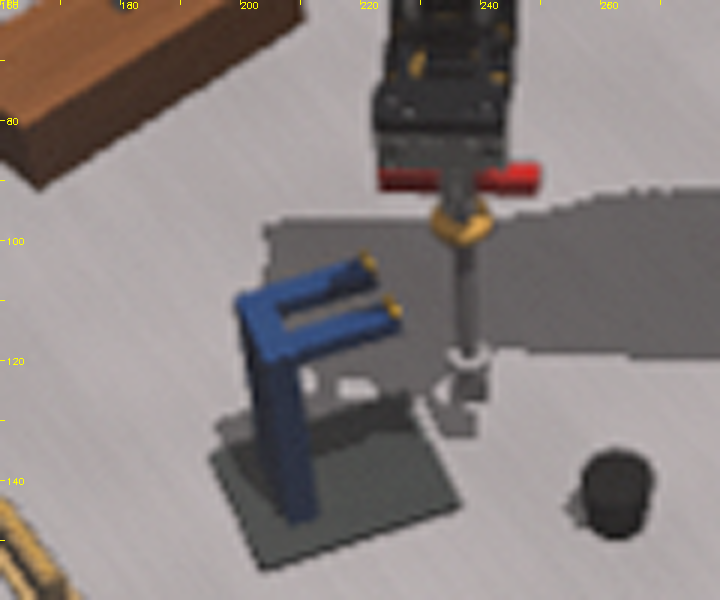

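>>> step_arm(motion=[[[-0.03,0,0,0,0,0],[-0.03,0,0,0,0,0],[-0.04,0,0,0,0,0],[-0.04,0,0,0,0,0],[0,0,0,9,0,0],[0,0,0,9,0,0],[0,0,0,9,0,0],[0,0,0,6,0,0],[0,0,0,0,0,0]]])

```text
time_s: 12.85
ee_pos: [0.4332, -0.269, 0.3398]
eef_rot: [-2.833, 1.571, 2.254]
force: [0.5, 0.3, -3.0]
grip_width: 0.0138
```

Run:
```python
from h import *
from station import get_obs
o=get_obs();p=o['ee_pos']
plan([.5,.028,.33],21)
t=snap('top','6');s=snap('scene','6')
g=p[2]+.0188
pts=[(p[0],p[1],g-z) for z in(.032,.08,.12,.172)]
crop(s,190,40,100,80,8,'pics/g1.png',[proj(s,q) for q in pts]);crop(t,310,170,120,90,6,'pics/g2.png',[proj(t,q) for q in pts])
```

```text
t 12.85 pos [ 0.4332 -0.269   0.3398] jaw yaw 21.49 down [-1.e-04  2.e-04 -1.e+00] q6 -1.003 F [ 0.5  0.3 -3. ] M [-0.05  0.04 -0.01] w 0.0138
shift mm [   9.9  171.  -251.9] turn about x [-179.5, 0.5, 180.5]
rotvec [ 0.5 -0.   0. ]
rotvec [-179.5   -0.    -0. ]
```

View pics/g1.png

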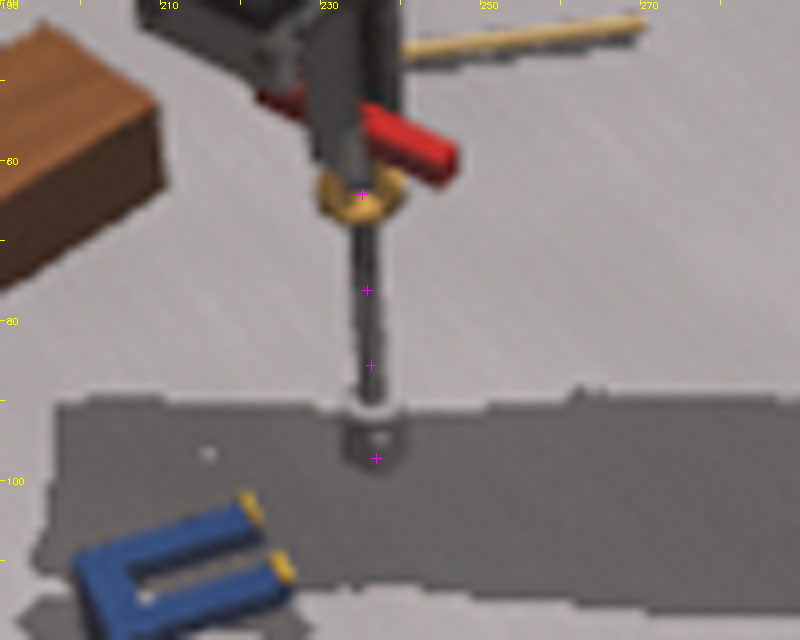

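View pics/g2.png

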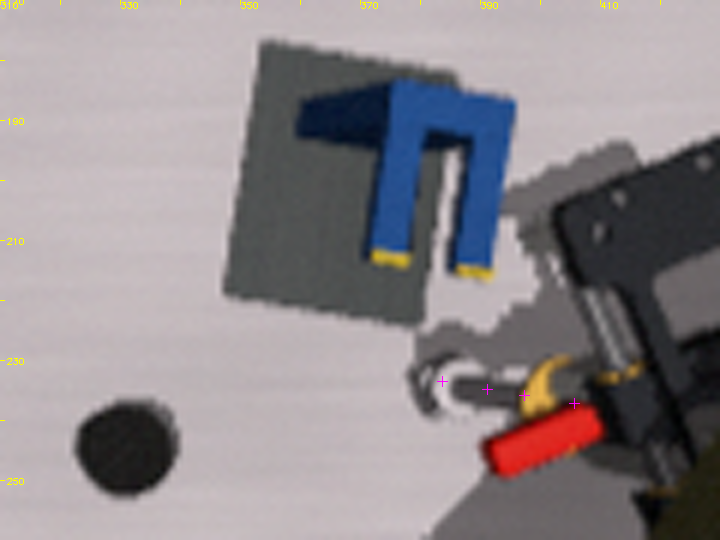

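Run:
```python
from h import *
t=load('top0');s=load('scene0')
for n,c,b in(('t',t,(225,135,80,105)),('s',s,(260,180,40,40))):
  for x in blobs(c,b,(0,140,50),(6,255,255),4):
    p=onz(c,*x[1],.018);print(n,x[1],x[3],p,np.degrees(np.arctan2(p[1]-(.0296 if n=='t' else .0268),p[0]-.4995))-90)
plan([.4995,.0282,.34],21.5)
```

```text
t [247.5625  214.96875] (3.130495071411133, 9.838699340820312) [0.48219514 0.07378884 0.018     ] 21.385882893934067
s [280.7826087  201.34782609] (8.59785270690918, 2.4961509704589844) [0.48167413 0.07072225 0.018     ] 22.089798253586167
t 12.95 pos [ 0.4331 -0.269   0.3399] jaw yaw 21.59 down [-1.e-04  1.e-04 -1.e+00] q6 -1.004 F [ 0.3  0.3 -4.9] M [-0.03  0.01  0.03] w 0.0134
shift mm [-1.000e-01  1.711e+02 -2.519e+02] turn about x [-179.9, 0.1, 180.1]
rotvec [ 0.1 -0.   0. ]
rotvec [-179.9   -0.    -0. ]
```

>>> step_arm(motion=[[[0,0.0214,-0.0315,0,0,0],[0,0.0214,-0.0315,0,0,0],[0,0.0214,-0.0315,0,0,0],[0,0.0214,-0.0315,0,0,0],[0,0.0214,-0.0315,0,0,0],[0,0.0214,-0.0315,0,0,0],[0,0.0214,-0.0315,0,0,0],[0,0.0214,-0.0315,0,0,0],[0,0,0,0,0,0],[0,0,0,0,0,0]]])

```text
time_s: 14.2
ee_pos: [0.5002, 0.0279, 0.3399]
eef_rot: [-1.103, 1.571, -2.298]
force: [0.1, -0.3, -3.7]
grip_width: 0.0137
```

Run:
```python
from h import *
from station import get_obs
p=get_obs()['ee_pos']
plan([.4995,.0282,.30],21.6)
t=snap('top','7');s=snap('scene','7')
g=p[2]+.0188
pts=[(p[0],p[1],g-z) for z in(.032,.1,.172)]+[(.4995,.0282,.145)]
crop(s,230,110,90,80,8,'pics/i1.png',[proj(s,q) for q in pts]);crop(t,225,160,90,80,8,'pics/i2.png',[proj(t,q) for q in pts])
```

```text
t 14.2 pos [0.5002 0.0279 0.3399] jaw yaw 21.52 down [-2.e-04 -2.e-04 -1.e+00] q6 -0.393 F [ 0.1 -0.3 -3.7] M [-0.06  0.04  0.04] w 0.0137
shift mm [39.9 -0.5 -0.5] turn about x [-180.1, -0.1, 179.9]
rotvec [-0.1  0.   0. ]
rotvec [179.9   0.   -0. ]
```

View pics/i1.png

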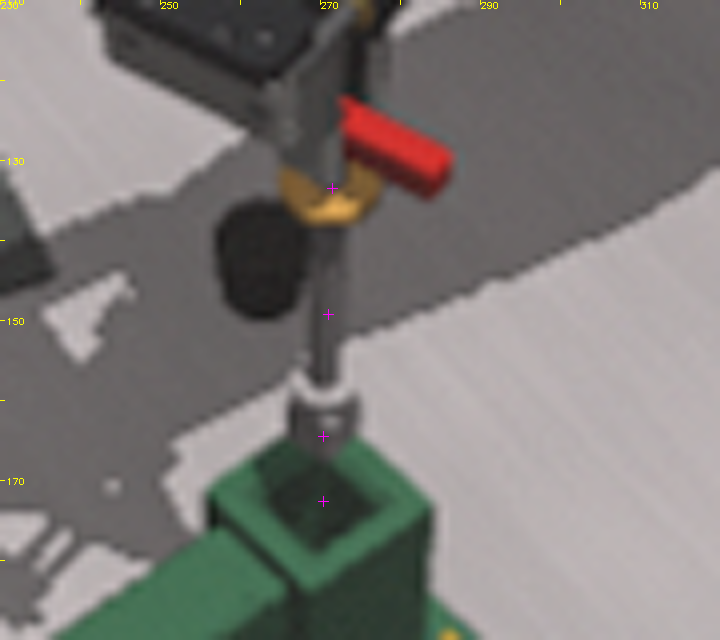

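View pics/i2.png

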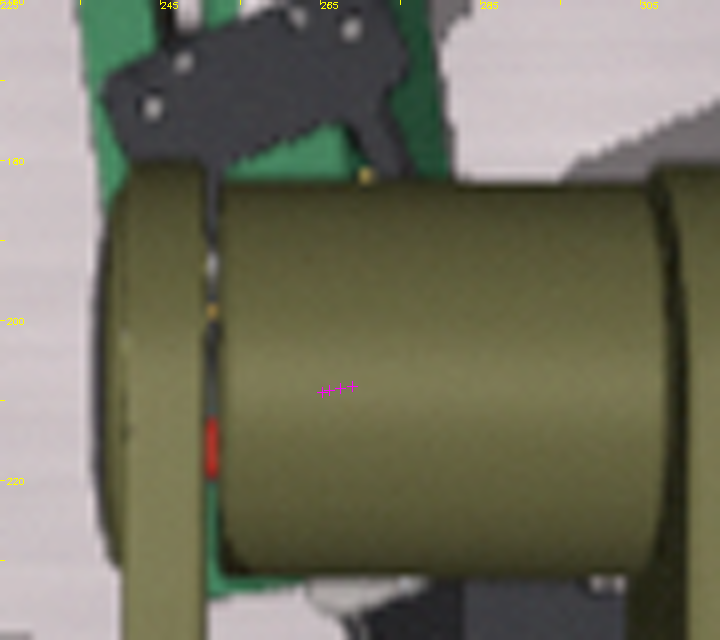

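The socket is centred over the mouth at about (323,440) in the crop. Lowering in stages, watching the force.

>>> step_arm(motion=[[[0.015,-0.0005,-0.0005,0,0,0],[0.015,0,0,0,0,0],[0.015,0,0,0,0,0],[0.01,0,0,0,0,0],[0.01,0,0,0,0,0],[0,0,0,0,0,0]]])

```text
time_s: 15.05
ee_pos: [0.4994, 0.0284, 0.2743]
eef_rot: [-1.964, 1.57, 3.123]
force: [-0.5, -0.3, -4.0]
grip_width: 0.0133
```

>>> step_arm(motion=[[[0.015,0,0,0,0,0],[0.015,0,0,0,0,0],[0.01,0,0,0,0,0],[0,0,0,0,0,0]]])

```text
time_s: 15.55
ee_pos: [0.4993, 0.0284, 0.2341]
eef_rot: [-1.94, 1.569, -3.137]
force: [-0.2, 0.2, -2.8]
grip_width: 0.0136
```

Run:
```python
from h import *
plan([.4995,.0282,.177],21.6)
```

```text
t 15.55 pos [0.4993 0.0284 0.2341] jaw yaw 21.44 down [-0.0015 -0.     -1.    ] q6 -0.391 F [-0.2  0.2 -2.8] M [-0.05 -0.01  0.02] w 0.0136
shift mm [57.1  0.2  0.3] turn about x [-180.2, -0.2, 179.8]
rotvec [-0.2 -0.   0.1]
rotvec [1.798e+02 1.000e-01 0.000e+00]
```

>>> step_arm(motion=[[[0.01,0,0,0,0,0],[0.01,0,0,0,0,0],[0.008,0,0,0,0,0],[0.006,0,0,0,0,0],[0,0,0,0,0,0]]])

```text
time_s: 16.18
ee_pos: [0.4994, 0.0284, 0.2005]
eef_rot: [-1.939, 1.57, -3.136]
force: [1.3, 0.4, -3.7]
grip_width: 0.0141
```

>>> step_arm(motion=[[[0.003,0,0,0,0,0],[0.003,0,0,0,0,0],[0.003,0,0,0,0,0],[0,0,0,0,0,0]]])

```text
time_s: 16.68
ee_pos: [0.4994, 0.0284, 0.1917]
eef_rot: [-1.912, 1.57, -3.109]
force: [-0.2, 0.5, -3.6]
grip_width: 0.0135
```

Run:
```python
from h import *
plan([.4995,.0282,.177],21.6)
```

```text
t 16.675 pos [0.4994 0.0284 0.1917] jaw yaw 21.44 down [-4.e-04 -0.e+00 -1.e+00] q6 -0.391 F [-0.2  0.5 -3.6] M [-0.09  0.03 -0.02] w 0.0135
shift mm [14.7 -0.   0.2] turn about x [-180.2, -0.2, 179.8]
rotvec [-0.2 -0.   0. ]
rotvec [179.8   0.    0. ]
```

No contact force yet. I'll go on down.

>>> step_arm(motion=[[[0.003,0,0,0,0,0],[0.003,0,0,0,0,0],[0.003,0,0,0,0,0],[0,0,0,0,0,0]]])

```text
time_s: 17.18
ee_pos: [0.4994, 0.0284, 0.1827]
eef_rot: [-1.906, 1.57, -3.103]
force: [0.4, -0.1, -3.8]
grip_width: 0.0137
```

>>> step_arm(motion=[[[0.002,0,0,0,0,0],[0.002,0,0,0,0,0],[0,0,0,0,0,0]]])

```text
time_s: 17.55
ee_pos: [0.4995, 0.0284, 0.1788]
eef_rot: [-1.965, 1.571, 3.122]
force: [0.0, -0.6, -3.8]
grip_width: 0.0136
```

Run:
```python
from h import *
plan([.4995,.0282,.177],21.6)
```

```text
t 17.55 pos [0.4995 0.0284 0.1788] jaw yaw 21.44 down [-2.e-04  0.e+00 -1.e+00] q6 -0.391 F [ 0.  -0.6 -3.8] M [-0.1   0.06  0.04] w 0.0136
shift mm [ 1.8 -0.1  0.2] turn about x [-180.2, -0.2, 179.8]
rotvec [-0.2 -0.   0. ]
rotvec [179.8   0.    0. ]
```

>>> step_arm(motion=[[[0.001,0,0,-6,0,0],[0,0,0,-6,0,0],[0,0,0,-6,0,0],[0,0,0,-6,0,0],[0,0,0,-6,0,0],[0,0,0,-6,0,0],[0,0,0,0,0,0]]])

```text
time_s: 18.42
ee_pos: [0.4997, 0.0284, 0.178]
eef_rot: [0.482, 1.57, -0.087]
force: [1.8, -0.2, -4.1]
grip_width: 0.0138
```

Run:
```python
from h import *
plan([.4995,.0282,.177],86.4)
s=snap('scene','8');crop(s,250,150,70,70,8,'pics/j1.png')
```

```text
t 18.425 pos [0.4997 0.0284 0.178 ] jaw yaw 57.4 down [ 4.e-04 -0.e+00 -1.e+00] q6 -1.018 F [ 1.8 -0.2 -4.1] M [-0.11 -0.34 -0.09] w 0.0138
shift mm [ 1.  -0.3 -0.1] turn about x [-209.0, -29.0, 151.0]
rotvec [-29.   0.  -0.]
rotvec [151.  -0.  -0.]
```

View pics/j1.png

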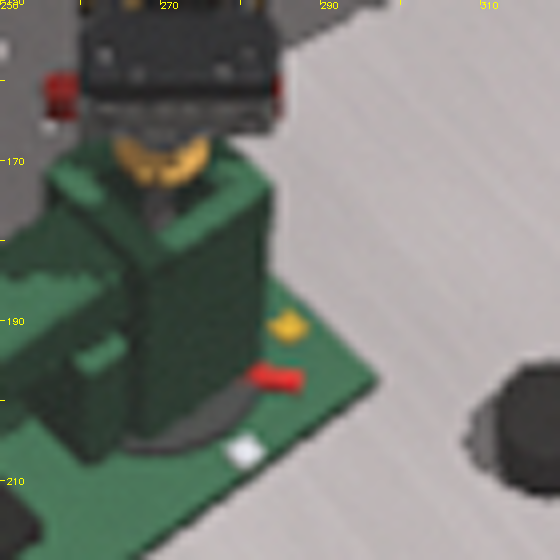

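The stem turns with the key: the red pointer has moved towards the yellow mark, with the drag at 0.09 N m. Continuing.

>>> step_arm(motion=[[[0,0,0,-6,0,0],[0,0,0,-6,0,0],[0,0,0,-6,0,0],[0,0,0,-5,0,0],[0,0,0,0,0,0]]])

```text
time_s: 19.1
ee_pos: [0.4996, 0.0284, 0.178]
eef_rot: [0.191, 1.571, 0.021]
force: [0.7, -0.3, -3.6]
grip_width: 0.0137
```

Run:
```python
from h import *
plan([.4995,.0282,.177],86.4)
```

```text
t 19.1 pos [0.4996 0.0284 0.178 ] jaw yaw 80.29 down [ 2.e-04  0.e+00 -1.e+00] q6 -1.418 F [ 0.7 -0.3 -3.6] M [-0.06 -0.28 -0.04] w 0.0137
shift mm [ 1.  -0.2 -0.1] turn about x [-186.1, -6.1, 173.9]
rotvec [-6.1  0.  -0. ]
rotvec [173.9  -0.   -0. ]
```

>>> step_arm(motion=[[[0,0,0,-2,0,0],[0,0,0,-2,0,0],[0,0,0,0,0,0]]])

```text
time_s: 19.48
ee_pos: [0.4996, 0.0284, 0.178]
eef_rot: [-0.149, 1.571, -0.246]
force: [1.0, -0.1, -2.6]
grip_width: 0.0137
```

Run:
```python
from h import *
plan([.4995,.0282,.177],86.4)
```

```text
t 19.475 pos [0.4996 0.0284 0.178 ] jaw yaw 84.44 down [ 1.e-04 -0.e+00 -1.e+00] q6 -1.49 F [ 1.  -0.1 -2.6] M [ 0.04 -0.22 -0.09] w 0.0137
shift mm [ 1.  -0.2 -0.1] turn about x [-182.0, -2.0, 178.0]
rotvec [-2.  0.  0.]
rotvec [178.   0.  -0.]
```

>>> step_arm(motion=[[[0,0,0,-1.5,0,0],[0,0,0,-1.5,0,0],[0,0,0,0,0,0]]])

```text
time_s: 19.85
ee_pos: [0.4996, 0.0284, 0.178]
eef_rot: [-0.093, 1.571, -0.137]
force: [-0.5, 0.1, -2.2]
grip_width: 0.0134
```

Run:
```python
from h import *
plan([.4995,.0282,.177],86.4)
```

```text
t 19.85 pos [0.4996 0.0284 0.178 ] jaw yaw 87.46 down [ 1.e-04 -0.e+00 -1.e+00] q6 -1.543 F [-0.5  0.1 -2.2] M [ 0.01 -0.25 -0.1 ] w 0.0134
shift mm [ 1.  -0.2 -0. ] turn about x [-178.9, 1.1, 181.1]
rotvec [1.1 0.  0. ]
rotvec [-178.9   -0.     0. ]
```

>>> step_arm(motion=[[[0,0,0,-1.5,0,0],[0,0,0,-1.5,0,0],[0,0,0,0,0,0]]])

```text
time_s: 20.23
ee_pos: [0.4995, 0.0284, 0.178]
eef_rot: [0.689, 1.571, 0.697]
force: [0.6, -0.2, -2.0]
grip_width: 0.0135
```

Run:
```python
from h import *
plan([.4995,.0282,.177],86.4)
```

```text
t 20.225 pos [0.4995 0.0284 0.178 ] jaw yaw 90.46 down [ 0.  0. -1.] q6 -1.595 F [ 0.6 -0.2 -2. ] M [ 0.03 -0.19 -0.12] w 0.0135
shift mm [ 1.  -0.2 -0. ] turn about x [-175.9, 4.1, 184.1]
rotvec [ 4.1  0.  -0. ]
rotvec [-175.9    0.     0. ]
```

>>> step_arm(motion=[[[0,0,0,-1.5,0,0],[0,0,0,-1.5,0,0],[0,0,0,0,0,0]]])

```text
time_s: 20.6
ee_pos: [0.4996, 0.0284, 0.178]
eef_rot: [0.02, 1.571, 0.081]
force: [1.3, -0.1, -1.2]
grip_width: 0.0135
```

Run:
```python
from h import *
plan([.4995,.0282,.177],86.4)
s=snap('scene','9');crop(s,250,150,70,70,8,'pics/k1.png')
for x in blobs(s,(270,180,40,40),(0,140,50),(6,255,255),4):
    p=onz(s,*x[1],.018);print(x[1],p,np.degrees(np.arctan2(p[1]-.0268,p[0]-.4995))-90-6.7)
```

```text
t 20.6 pos [0.4996 0.0284 0.178 ] jaw yaw 93.46 down [ 1.e-04  0.e+00 -1.e+00] q6 -1.648 F [ 1.3 -0.1 -1.2] M [ 0.07 -0.24 -0.41] w 0.0135
shift mm [ 1.  -0.2 -0.1] turn about x [-172.9, 7.1, 187.1]
rotvec [ 7.1  0.  -0. ]
rotvec [-172.9    0.     0. ]
[284.3 189.8] [0.44540253 0.03970513 0.018     ] 69.88266289751165
```

View pics/k1.png

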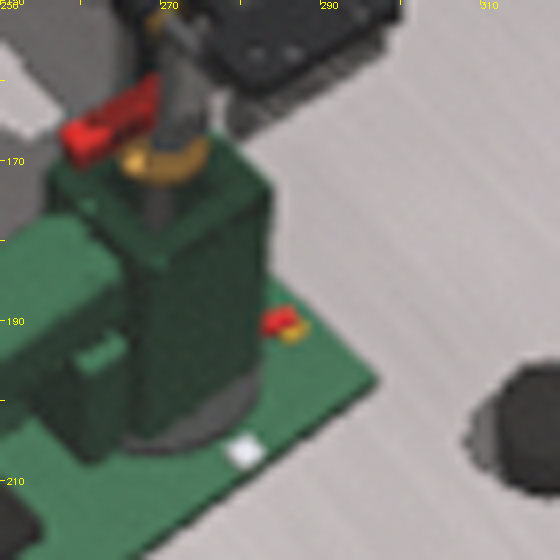

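The pointer is at the yellow mark (284,190), about 1.22 rad, and the torque jumped to 0.41 N m, so it's at the stop. I'll press one more degree, then ease back 6° within the free play.

>>> step_arm(motion=[[[0,0,0,-1.0,0,0],[0,0,0,0,0,0]]])

```text
time_s: 20.9
ee_pos: [0.4995, 0.0284, 0.1779]
eef_rot: [2.803, 1.571, 2.881]
force: [-0.1, 0.4, -2.2]
grip_width: 0.0133
```

Run:
```python
from h import *
plan([.4995,.0282,.177],86.4)
```

```text
t 20.9 pos [0.4995 0.0284 0.1779] jaw yaw 94.46 down [-0.  0. -1.] q6 -1.665 F [-0.1  0.4 -2.2] M [ 0.06 -0.18 -0.39] w 0.0133
shift mm [ 0.9 -0.2 -0. ] turn about x [-171.9, 8.1, 188.1]
rotvec [ 8.1 -0.  -0. ]
rotvec [-171.9    0.    -0. ]
```

>>> step_arm(motion=[[[0,0,0,3,0,0],[0,0,0,3,0,0],[0,0,0,3,0,0],[0,0,0,0,0,0]]])

```text
time_s: 21.4
ee_pos: [0.4995, 0.0284, 0.1779]
eef_rot: [-2.722, 1.571, -2.802]
force: [1.1, 0.2, -3.5]
grip_width: 0.0134
```

Run:
```python
from h import *
plan([.4995,.0282,.177],86.4)
s=snap('scene','10')
for x in blobs(s,(270,180,40,40),(0,140,50),(6,255,255),4):
    p=onz(s,*x[1],.018);print(x[1],p,np.degrees(np.arctan2(p[1]-.0268,p[0]-.4995))-90-6.7)
```

```text
t 21.4 pos [0.4995 0.0284 0.1779] jaw yaw 85.47 down [-2.e-04 -1.e-04 -1.e+00] q6 -1.508 F [ 1.1  0.2 -3.5] M [ 0.01 -0.3   0.01] w 0.0134
shift mm [ 0.9 -0.2  0. ] turn about x [-180.9, -0.9, 179.1]
rotvec [-0.9 -0.   0. ]
rotvec [179.1   0.    0. ]
[284.3 189.8] [0.44540253 0.03970513 0.018     ] 69.88266289751165
```

Unloaded, and the pointer hasn't moved. Lifting out.

>>> step_arm(motion=[[[-0.005,0,0,0,0,0],[-0.01,0,0,0,0,0],[-0.01,0,0,0,0,0],[-0.015,0,0,0,0,0],[-0.015,0,0,0,0,0],[-0.015,0,0,0,0,0],[-0.015,0,0,0,0,0],[-0.015,0,0,0,0,0],[-0.015,0,0,0,0,0],[-0.015,0,0,0,0,0],[-0.016,0,0,0,0,0],[-0.016,0,0,0,0,0]]])

```text
time_s: 22.95
ee_pos: [0.4995, 0.0284, 0.341]
eef_rot: [-0.17, 1.571, -0.25]
force: [0.3, 0.1, -4.6]
grip_width: 0.0135
```

Run:
```python
from h import *
plan([.4325,-.2695,.34],54.4)
from station import get_obs
s=snap('scene','11');p=get_obs()['ee_pos'];g=p[2]+.0188
crop(s,230,100,90,110,6,'pics/l1.png',[proj(s,(p[0],p[1],g-z)) for z in(.032,.1,.172)])
for x in blobs(s,(270,180,40,40),(0,140,50),(6,255,255),4): print(x[1])
```

```text
t 22.95 pos [0.4995 0.0284 0.341 ] jaw yaw 85.44 down [ 0. -0. -1.] q6 -1.508 F [ 0.3  0.1 -4.6] M [0.07 0.02 0.03] w 0.0135
shift mm [   1.  -302.3  -43.1] turn about x [-149.0, 31.0, 211.0]
rotvec [31.  0. -0.]
rotvec [-149.    0.    0.]
[284.3 189.8]
```

View pics/l1.png

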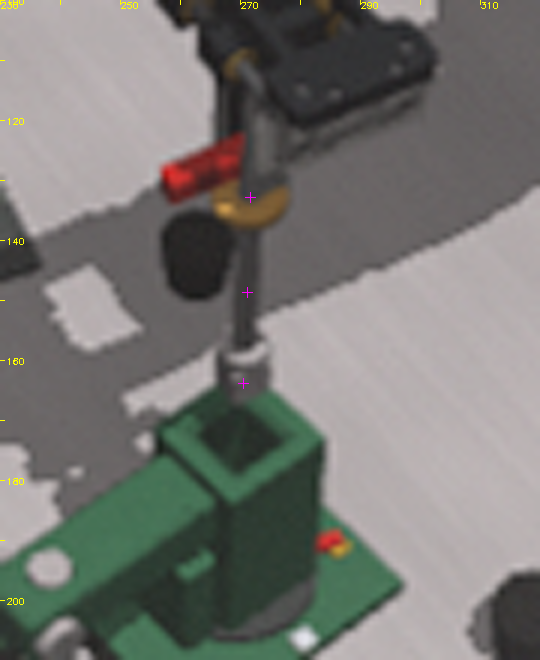

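The key is clear, upright and unslipped, and the pointer is still at the yellow mark. Back to the rack approach.

>>> step_arm(motion=[[[0,-0.0336,-0.0048,0,0,0],[0,-0.0336,-0.0048,0,0,0],[0,-0.0336,-0.0048,0,0,0],[0,-0.0336,-0.0048,0,0,0],[0,-0.0336,-0.0048,0,0,0],[0,-0.0336,-0.0048,0,0,0],[0,-0.0336,-0.0048,0,0,0],[0,-0.0336,-0.0048,0,0,0],[0,-0.0336,-0.0048,0,0,0]]])

```text
time_s: 24.12
ee_pos: [0.432, -0.2707, 0.3401]
eef_rot: [2.3, 1.571, 2.22]
force: [0.5, -0.6, -4.3]
grip_width: 0.0136
```

>>> step_arm(motion=[[[0,0,0,8,0,0],[0,0,0,8,0,0],[0,0,0,8,0,0],[0,0,0,7,0,0],[0.02,0,0,0,0,0],[0.03,0,0,0,0,0],[0.03,0,0,0,0,0],[0.03,0,0,0,0,0],[0.025,0,0,0,0,0],[0,0,0,0,0,0]]])

```text
time_s: 25.38
ee_pos: [0.4319, -0.2692, 0.2037]
eef_rot: [3.133, 1.568, 2.513]
force: [-0.5, 0.6, -3.1]
grip_width: 0.0137
```

Run:
```python
from h import *
plan([.5067,-.2813,.2],54.4)
s=snap('scene','12');crop(s,160,60,120,100,6,'pics/m1.png')
```

```text
t 25.375 pos [ 0.4319 -0.2692  0.2037] jaw yaw 54.44 down [-0.0026  0.0019 -1.    ] q6 -1.579 F [-0.5  0.6 -3.1] M [0.   0.01 0.01] w 0.0137
shift mm [ 3.5 33.7 67.9] turn about x [-180.0, 0.0, 180.0]
rotvec [ 0.  -0.2 -0. ]
rotvec [-180.     0.    -0.3]
```

View pics/m1.png

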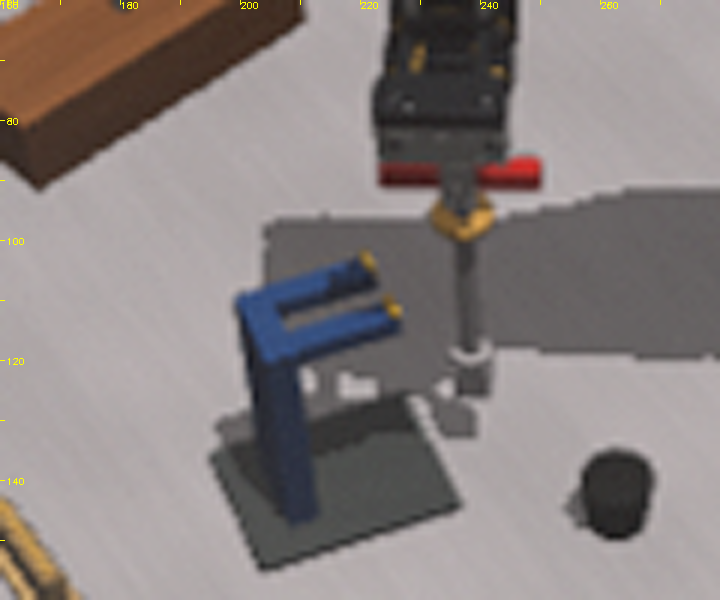

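Same pose as when I withdrew it. Sliding it in with the collar raised.

>>> step_arm(motion=[[[0,0.0056,0.0113,0,0,0],[0,0.0056,0.0113,0,0,0],[0,0.0056,0.0113,0,0,0],[0,0.0056,0.0113,0,0,0],[0,0.0056,0.0113,0,0,0],[0,0.0056,0.0113,0,0,0],[0,0,0,0,0,0],[0,0,0,0,0,0]]])

```text
time_s: 26.42
ee_pos: [0.5069, -0.2817, 0.2048]
eef_rot: [-2.898, 1.57, 2.764]
force: [-0.1, -0.0, -3.7]
grip_width: 0.0136
```

Run:
```python
from h import *
plan([.5067,-.2813,.17],54.4)
s=snap('scene','13');crop(s,160,60,120,100,6,'pics/n1.png')
```

```text
t 26.425 pos [ 0.5069 -0.2817  0.2048] jaw yaw 54.44 down [-4.e-04  2.e-04 -1.e+00] q6 -1.52 F [-0.1 -0.  -3.7] M [-0.04 -0.01 -0.  ] w 0.0136
shift mm [34.8  0.2 -0.3] turn about x [-180.0, 0.0, 180.0]
rotvec [ 0. -0.  0.]
rotvec [-180.   -0.   -0.]
```

View pics/n1.png

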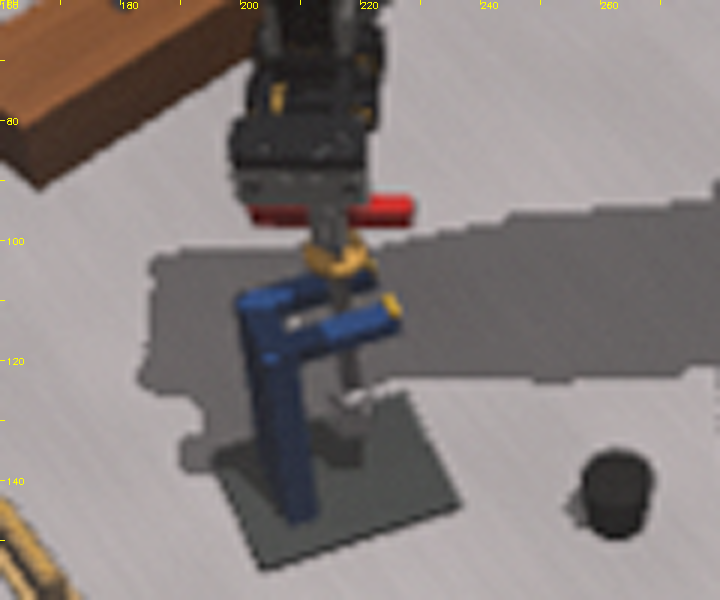

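The shank is in the slot with the collar above the prongs. Lowering to seat it.

>>> step_arm(motion=[[[0.01,0,0,0,0,0],[0.01,0,0,0,0,0],[0.008,0,0,0,0,0],[0.004,0,0,0,0,0],[0,0,0,0,0,0],[0,0,0,0,0,0]]])

```text
time_s: 27.22
ee_pos: [0.5072, -0.2818, 0.1733]
eef_rot: [0.011, 1.57, -0.609]
force: [0.3, 0.5, -4.4]
grip_width: 0.0138
```

>>> step_arm(motion=[[[0.001,0,0,0,0,0],[0.001,0,0,0,0,0],[0,0,0,0,0,0]]])

```text
time_s: 27.6
ee_pos: [0.5071, -0.2817, 0.1709]
eef_rot: [-3.049, 1.571, 2.614]
force: [0.6, -0.3, -3.2]
grip_width: 0.0136
```

Run:
```python
from h import *
plan([.5067,-.2813,.17],54.4)
```

```text
t 27.6 pos [ 0.5071 -0.2817  0.1709] jaw yaw 54.44 down [-1.e-04  1.e-04 -1.e+00] q6 -1.52 F [ 0.6 -0.3 -3.2] M [ 0.07 -0.01 -0.06] w 0.0136
shift mm [ 0.9  0.1 -0.5] turn about x [-180.0, 0.0, 180.0]
rotvec [ 0. -0.  0.]
rotvec [-180.   -0.   -0.]
```

>>> step_arm(motion=[[[0.0008,0,0,0,0,0],[0,0,0,0,0,0]]])

```text
time_s: 27.85
ee_pos: [0.5071, -0.2817, 0.1701]
eef_rot: [-3.136, 1.571, 2.527]
force: [0.4, -0.4, -3.4]
grip_width: 0.0139
```

>>> step_arm(motion=[[[0.0008,0,0,0,0,0],[0,0,0,0,0,0]]])

```text
time_s: 28.1
ee_pos: [0.5072, -0.2818, 0.1699]
eef_rot: [-0.031, 1.57, -0.652]
force: [-3.0, 0.1, 4.7]
grip_width: 0.0136
```

Force went from −3.4 to +4.7 N, so it's seated. Releasing and retreating upward.

>>> step_arm(motion=[[[0,0,0,0,0,0],[0,0,0,0,0,0],[0,0,0,0,0,0],[0,0,0,0,0,0],[0,0,0,0,0,0],[-0.02,0,0,0,0,0],[-0.03,0,0,0,0,0],[-0.03,0,0,0,0,0],[-0.03,0,0,0,0,0]]], fingers=0.05)

```text
time_s: 29.22
ee_pos: [0.507, -0.2816, 0.2804]
eef_rot: [-0.108, 1.571, -0.729]
force: [-0.0, 0.5, 1.0]
grip_width: 0.0499
```

>>> step_arm(motion=[[[0,-0.03,-0.03,0,0,0],[0,-0.03,-0.03,0,0,0],[0,-0.03,-0.03,0,0,0],[0,-0.03,-0.03,0,0,0],[0,0,0,0,0,0],[0,0,0,0,0,0]]])

```text
time_s: 29.98
ee_pos: [0.3401, -0.3096, 0.2796]
eef_rot: [0.025, 1.57, -0.596]
force: [0.6, -0.3, 0.3]
grip_width: 0.0499
```

Run:
```python
from h import *
plan([.5067,-.2813,.17],54.4)
s=snap('scene','14');t=snap('top','14')
crop(s,160,60,120,100,6,'pics/o1.png');cv2.imwrite('pics/o2.png',cv2.resize(s['pixels'][:,:,::-1],(800,600)));crop(t,130,130,290,120,2,'pics/o3.png')
```

```text
t 29.975 pos [ 0.3401 -0.3096  0.2796] jaw yaw 54.42 down [ 5.e-04 -3.e-04 -1.e+00] q6 -1.768 F [ 0.6 -0.3  0.3] M [-0.03 -0.04  0.04] w 0.0499
shift mm [109.6 119.9 119. ] turn about x [-180.0, 0.0, 180.0]
rotvec [ 0.  0. -0.]
rotvec [-1.8e+02  0.0e+00  1.0e-01]
```

View pics/o1.png

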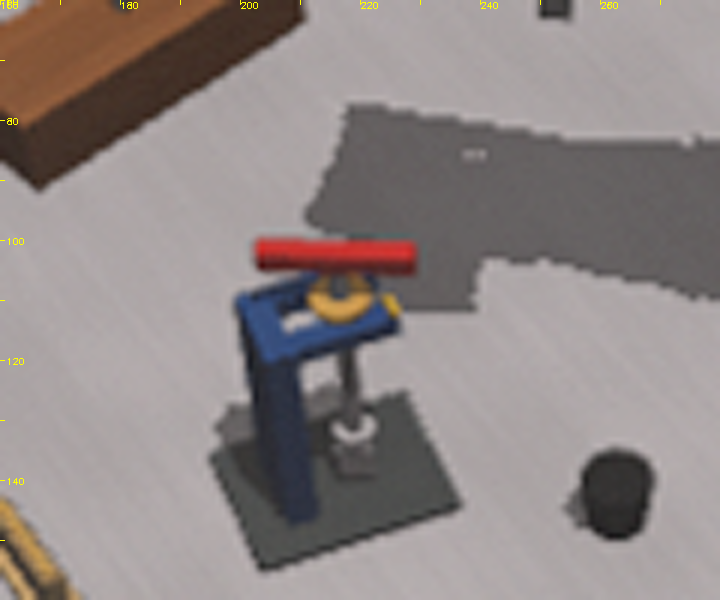

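View pics/o2.png

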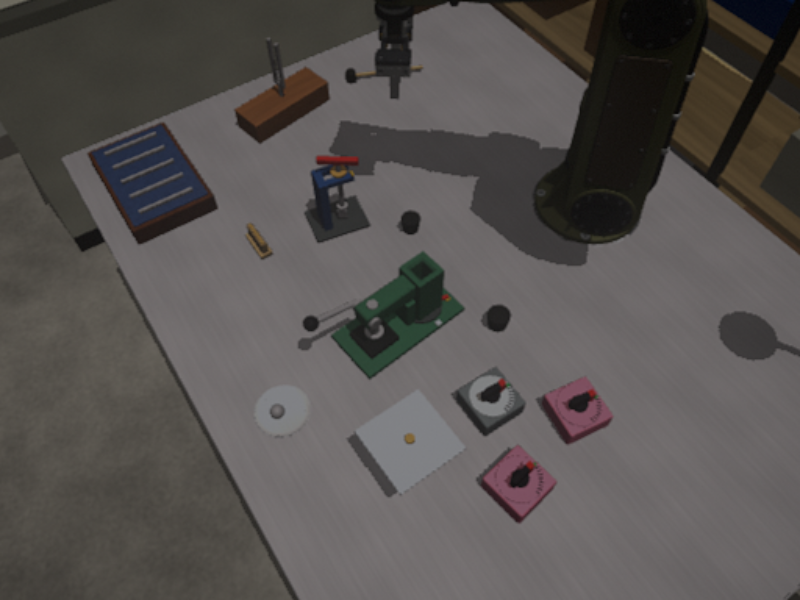

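View pics/o3.png

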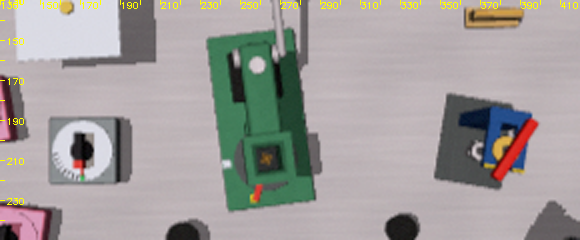

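Run:
```python
from h import *
t=load('top14');s=load('scene14')
for c,b in((t,(140,170,60,60)),(s,(290,225,55,55))):
  for x in blobs(c,b,(0,140,50),(6,255,255),4): print('red',x[1],onz(c,*x[1],.081))
  for x in blobs(c,b,(45,90,40),(85,255,255),2): print('green',x[1],onz(c,*x[1],.047))
crop(t,140,170,60,60,10,'pics/p1.png')
crop(t,225,175,80,60,10,'pics/p2.png')
```

```text
red [169.  211.5] [0.49548131 0.2911491  0.081     ]
green [170.5 218.5] [0.47551626 0.29368114 0.047     ]
red [320.82352941 245.29411765] [0.4973678  0.29191072 0.081     ]
green [324.5 246. ] [0.47558512 0.28843125 0.047     ]
```

View pics/p1.png

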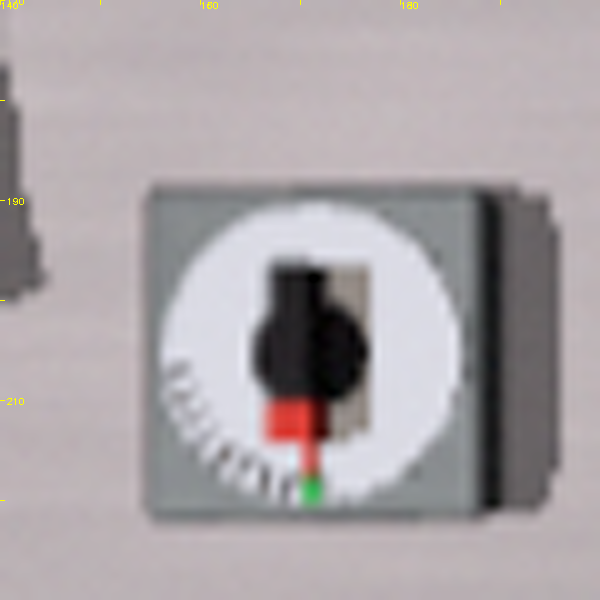

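View pics/p2.png

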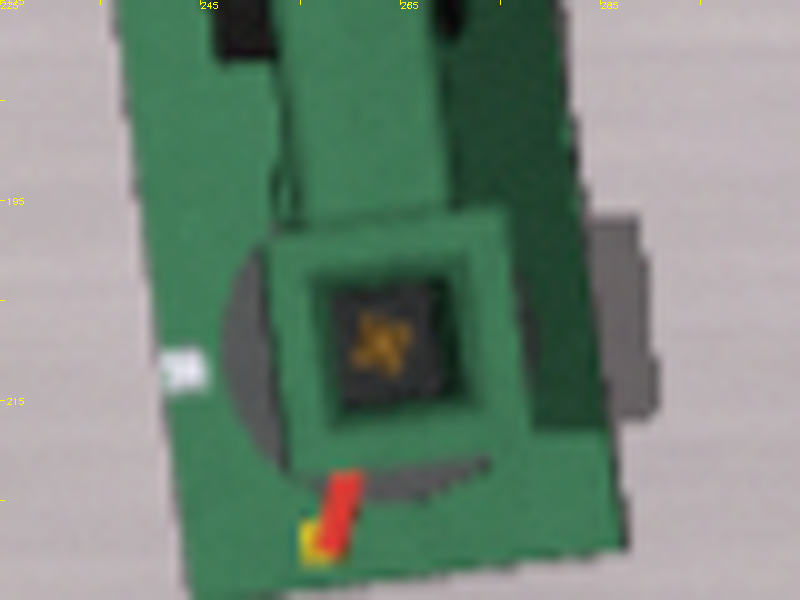

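Run:
```python
from h import *
for n,c,ay in(('top0',load('top0'),.0296),('top14',load('top14'),.0296),('scene0',load('scene0'),.0268),('s8',load('scene8'),.0268),('s14',load('scene14'),.0268)):
  b=(225,200,60,40) if n[0]=='t' else (265,180,40,40)
  for x in blobs(c,b,(0,140,50),(6,255,255),4):
    p=onz(c,*x[1],.018);print(n,x[0],p,np.degrees(np.arctan2(p[1]-ay,p[0]-.4995))-90-6.7)
  b=(235,215,40,25) if n[0]=='t' else (265,180,40,40)
  for x in blobs(c,b,(18,120,80),(32,255,255),4):
    p=onz(c,*x[1],.014);print('  yel',x[0],p,np.degrees(np.arctan2(p[1]-ay,p[0]-.4995))-90-6.7)
```

```text
top0 32 [0.48219514 0.07378884 0.018     ] 14.685882893934068
  yel 16 [0.44197103 0.04794507 0.014     ] 65.61334546741345
top14 23 [0.45002329 0.042234   0.018     ] 68.97548524439317
  yel 8 [0.44164224 0.05053002 0.014     ] 63.41242984841462
scene0 23 [0.48167413 0.07072225 0.018     ] 15.389798253586168
  yel 12 [0.44195776 0.04214653 0.014     ] 68.36678377474759
s8 17 [0.46282913 0.0621465  0.018     ] 39.35352792157481
  yel 12 [0.44195776 0.04214653 0.014     ] 68.36678377474759
s14 10 [0.44540253 0.03970513 0.018     ] 69.88266289751165
```

Run:
```python
from station import ticket
print(ticket.hand_in())
```

```text
the job is handed in; nothing more can be done
None
```

The press is ready for its next trial, and I handed the job in at about 30 s of the 72 s allowed. No verdict was reported.

- **Gauge knob:** I turned it anticlockwise until the torque rose to about 0.5 N m at the stop. The last top view shows the red pointer on the green mark.
- **Press stem:** I lowered the key about 18–20 mm onto the stem and turned it anticlockwise until the torque jumped from about 0.1 to 0.4 N m. I then eased it back within its free play and lifted it out. The red pointer sits at 69–70° in both views, against 68.75° (1.2 rad) for the unlocked stop. It did not move when the key came out.
- **T-key:** It hangs upright on the prongs by its collar, in the pose I took it from. The gripper has let go and moved clear.
- **Other objects:** The bungs, bridge, Chladni plate and pink look-alikes look undisturbed in the final scene picture.

**Checks that disagreed:**
- The two cameras differ by 2–5 mm along y, so I used the mean of both.
- At the stem stop the gripper went about 7° further than the free play explains, and one more degree added no torque. I put this down to the bar yielding in the grip against the stop; the pointer angle agrees with that.

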